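Tip the gauge module out of its foam, turn it over and slide it into the corner

TASK

Take the white gauge module out of its tight foam cutout by raising its end at the finger notches first while its other end is still down in the cutout, then turn it over and lay it face down on the steel inspection plate, without letting it drop or topple over. Slide it home into the corner of the two rails, one long side against the side rail and one end against the end rail, let go, and leave everything else on the table where it is.

Things in the scene. Friction and masses are not known exactly. Their poses are not given: they have to be found in the camera images.
- module: gauge module: block 110 x 52 x 32 mm, 0.5 kg, aluminium below, white above, round dial and dark panel on its face. Origin: centre of its flat underside (four screw heads, dark plate). z points out of its face, up at the start; x along its length, so the end at the finger notches is the -x end; y across. It stands by itself on either end.
- module_mid (a point): the middle of the module's body, 16 mm above its underside; axes as the module's.
- module_far_edge (a point): middle of the bottom edge at the module's +x end, 55 mm from its origin: the end that stays down in the foam while the other is raised.
- foam: dark foam insert, rigid, fixed to the table, 190 (x) x 160 (y) x 30 mm high, left or right of the plate, its notch end (-x) away from the robot. Origin: centre of its underside, z up. The module's cutout, 114 x 56 mm (2 mm of play all round) and 20 mm deep, is centred at x = -22 mm, y = 0; the module stands 12 mm proud of the foam. The cutout's -x wall is 16 mm thick.
- pocket_end (a point): on the cutout's floor near its +x wall, where the module's far bottom edge lies at the start (foam x = 33 mm, 10 mm above the table). Finger notches: at the cutout's other end, from foam x = -79 to -19 mm, the foam is cut away to the cutout's full depth for 34 mm on either side of the module.
- plate: steel inspection plate, fixed to the table, 250 (x) x 200 (y) x 25 mm high. Origin: centre of its underside, z up; x and y along its edges. Two dark rails, 14 mm thick and standing 18 mm above the plate, run along its +x edge (the end rail, along y) and along its +y edge (the side rail, along x).
- corner (a point): the inside corner of the two rails at the plate's top: plate x = 111 mm, y = 86 mm, 25 mm above the table; axes as the plate's. The inner faces of the rails pass through it. Home, the module's middle lies 55 mm to -x and 26 mm to -y of it.
- probe: steel rod, 24 mm thick, 90 mm long, lying across the foam in a second slot, at foam x = 65 mm: leave alone. Origin: under its middle.
- block: steel block 45 x 30 x 22 mm lying on the plate near the corner opposite the rails' corner: leave alone. Origin: centre of its underside.
- wrench: wrench lying on the table between foam and plate, along x, under 20 mm high: leave alone. Origin: under its middle.
- screwdriver: screwdriver lying across the table beyond foam and plate: leave alone. Origin: under its middle.
- bearing: steel bearing ring, 72 mm across, 20 mm high, lying on the table beyond the wrench: leave alone. Origin: centre of its underside.
- jar: jar 70 mm across, 75 mm high, at the left side of the table: leave alone. Origin: centre of its underside.
- carton: cardboard carton 90 x 120 x 60 mm at the right side: leave alone. Origin: centre of its underside.
- roller: dark steel roller standing upright, 44 mm across, 110 mm high, at the left side: leave alone. Origin: centre of its underside.
There are look-alikes about, which are no part of the job. What is meant by the module is not yellow, and is the smaller of those in its own colour.

How it is judged:
On the way, in this order (a step that is already met when the one before it is completed fails the run):
1. the module's notch end is raised (tilted more than 15 degrees) while its far end is still down in the cutout (angle between module's own z axis and vertical between 0.262 and 1.3 rad and z of module_far_edge in the frame of foam below 0.028 m and horizontal distance between module_far_edge and pocket_end below 0.025 m), for 0.2 s.
2. the module is turned over and lies face down on the plate (angle between module's own z axis and vertical above 3.05 rad and z of module_mid in the frame of corner below 0.02 m and x of module_mid in the frame of corner between -0.25 and 0 m and y of module_mid in the frame of corner between -0.19 and 0 m), for 0.2 s.
At the end, for the whole second after the job is handed in: The module lies face down, flat on the plate, at rest, its length along the side rail (within 3.4 degrees), with a long side within 3 mm of the side rail and an end within 3 mm of the end rail (angle between module's own z axis and vertical above 3.08 rad and z of module_mid in the frame of corner below 0.019 m and x of module_mid in the frame of corner between -0.058 and -0.05 m and y of module_mid in the frame of corner between -0.029 and -0.021 m and angle between the x axis of module and the x axis of plate, either way round below 0.06 rad and linear speed of module below 0.01 m/s); the robot touches nothing.
It fails at once if the module is dropped or topples over (turns faster than 9 rad/s) (angular speed of module above 9 rad/s).
It fails at once if the module is dropped or thrown (faster than 1.5 m/s) (linear speed of module above 1.5 m/s).
It fails at once if another thing on the table is moved by more than 30 mm (distance of any of probe, block, wrench, screwdriver, bearing, jar, carton, roller from where it was at the start of the episode above 0.03 m).
It also fails if it takes over 72 s, if anything falls off the work surface, if the arm or the gripper's body presses on something with over 40 N, if the wrist force passes 120 N, or if a joint passes its speed limit or range.

ROBOT

A 6-joint arm with a two-finger parallel gripper is mounted at the origin on the work surface. World frame = base frame: x ahead of the robot, y to its left, z up, the work surface at z = 0. Lengths are in m, angles in rad, forces in N, time in s.
With the tool pointing down it reaches from about 0.275 to 0.725 m from the base axis. Payload 5.6 kg.
Tool frame: the origin (TCP) lies midway between the tips of the shut fingers; the grasp point (between the pads) lies 19 mm behind it; z points along the fingers, y is the line along which they close (so a half turn about z gives the same grasp; the last joint's range is limited). The gripper opens to 85 mm and grips with 20 to 120 N. Pads are 22 mm wide; open, the fingers measure 114 mm over their backs; the gripper's body (76 mm by 85 mm) begins 54 mm behind the grasp point. The pads swing forward as they close: fully open they stand 13 mm farther back than shut.
Start: joints at [-0.87, 0.255, 0.108, 0, -1.424, -0.285], TCP at [0.222, -0.503, 0.231] pointing down, gripper open.
Joint ranges: [-2.95, 2.95], [-1.21, 1.97], [-1.09, 1.5], [-2.87, 1.71], [-2.94, -0.07], [-3.05, 3.05]. Speed limits (rad/s): [2.57, 2.57, 3.14, 3.14, 3.14, 3.14].

INTERFACE

Orientations are given as a unit quaternion [w, x, y, z].
In Python, from workcell import get_state, eyes, job gives the robot as it stands.
- The arm moves only by the shell command python3 -m creep 'ROWS' [FORCE]. ROWS is a JSON object of lists of equal length, an entry for each row: "translation": the shift along the tool's x, y, z in units of 0.4 m (1.0 is 0.4 m), a list of three; "rot": the turn, a rotation vector about the tool's x, y, z in units of 0.5 rad (1.0 is 0.5 rad), a list of three; "gripper": the closure in counts, from 0 (fully open) to 255 (shut). A call has 1 to 12 rows; each row is the pose to reach, as a shift and turn from the pose commanded when the call began, along the tool's axes at that moment; what a row does not reach only later rows make up. A row lasts 1/8 s, in which the tool goes at most 62.5 mm and 10.7 degrees, less where a joint would pass 70% of its speed; a pose out of reach is approached as far as the arm can. A call with a number of a shift or a turn outside -1 to 1 is refused whole. A call with a gripper value outside its range is refused whole. The fingers move at their own pace and stop on an object; FORCE is the grip in N (left out, the last holds). Time passes only in rows, so rows that repeat a pose let the fingers close. It gives the time, the measured TCP pose, the force, the opening and the grip force at its end, in the units of the state.
- get_state(): the state, without advancing time (a new reading comes with each control period).
- eyes.capture(name): name is "scene" or "side" or "wrist"; returns a dict with "pixels" (384x512x3 uint8, red, green, blue), "fx", "fy", "cx", "cy" (pixels), "k1" (the pictures are not rectified: a ray, as slopes to the right and down, at radius r is drawn at 1 + k1 r^2 times it, then the intrinsics apply), "origin" and "orientation" of the camera in the world; the wrist camera has in their place "mount" (4x4, takes a point from camera to tool coordinates, whose origin is the TCP and whose axes are the flange's). Camera axes: x right, y down, z forward; pixel columns grow to the right and rows downward; lengths in m; the calibration is good to about 2 mm. A picture is of the moment at which its call begins: read the wrist's pose just before it. There is no depth.
- job.sign_off(): hands the job in; it is judged then, once.
The state is a dict: "time": time; "joint_pos": joint angles; "dq": joint speeds; "effort": joint torques, N m; "position": TCP position; "orientation": TCP orientation; "wrist_force": force on the tool from outside, world axes, zero at the start; "ft_torque": the same for the moment, N m; "finger_gap": finger opening in m; "grasp_force": force on a finger pad.
Only numpy, scipy, OpenCV 4.12 (cv2) and the standard library are available. Lean on these libraries where they do the work, as an engineer would, in place of code of your own. Each camera call takes 0.05 s, during which the arm holds its last target. There are 200 camera calls.

## Working session

There is one attempt and no reset: what is moved stays moved. The work goes in short steps, Python scripts to look and compute and a shell command to move; the robot and the scene stay as the last step left them, time stands still between calls to the robot, and variables do not carry over. Pictures are saved under pics/ and viewed, at most 10 in all, crops included, and the job is handed in when it is done.

```bash
mkdir -p pics; ls; python3 - <<'E'
from workcell import get_state, eyes, job
import cv2, numpy as np
print(get_state())
ims=[]
for n in ("scene","side"):
    c=eyes.capture(n); print({k:v for k,v in c.items() if k!="pixels"})
    cv2.imwrite(f"pics/{n}0.png",c["pixels"][...,::-1])
E
```

```text
pics
{'time': 0.0, 'joint_pos': array([-8.70399299e-01,  2.55744423e-01,  1.06975841e-01, -4.70307758e-04,
       -1.42391793e+00, -2.84607781e-01]), 'dq': array([-0.00035847, -0.00065742, -0.00101734,  0.00024835,  0.00117343,
       -0.00164472]), 'effort': array([-1.23458681e-04, -3.86624372e+01,  2.37939298e+01,  5.36534116e+00,
       -6.16435456e-03, -1.37403995e-05]), 'position': array([ 0.22199525, -0.50264601,  0.23038649]), 'orientation': array([-2.41922395e-04, -2.06366329e-01,  9.78474318e-01,  9.42743808e-04]), 'wrist_force': array([-0.1192954 , -0.55623553, -0.31995732]), 'ft_torque': array([0.03346965, 0.0199605 , 0.00878216]), 'grasp_force': 0.0, 'finger_gap': 0.08514413107308855}
{'fx': 350.9869679349739, 'fy': 350.9869679349739, 'cx': 253.77924403620986, 'cy': 194.13992496177838, 'k1': -0.012552506583058929, 'origin': array([ 1.02432184, -0.81357576,  0.90020094]), 'orientation': array([-0.39025529,  0.88453598,  0.22978581, -0.1117828 ])}
{'fx': 418.17076071385594, 'fy': 418.17076071385594, 'cx': 255.05303515668456, 'cy': 189.14457375924852, 'k1': -0.12118407015873951, 'origin': array([ 0.49084078, -1.01001478,  0.88801135]), 'orientation': array([-0.42886414,  0.90302238, -0.02151294,  0.01277963])}
```

View pics/scene0.png

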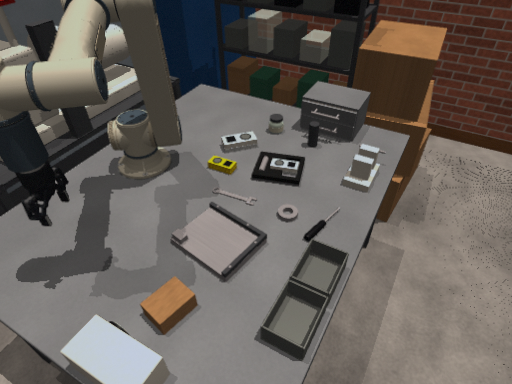

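View pics/side0.png

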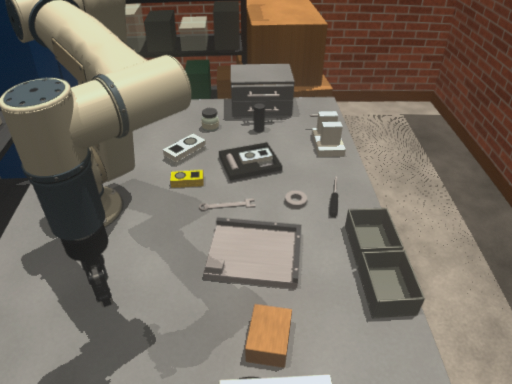

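The scene view shows the foam with the white module at about (283,165), the plate at (220,238), the wrench at (235,196) and the decoys at (239,141) in white and (222,164) in yellow. In the side view the module is at (256,157), the plate at (254,252), and the block at the plate's near-left corner (216,266), so the rails meet at the far right (298,226).

```bash
cat > h.py <<'E'
import numpy as np, cv2
from scipy.spatial.transform import Rotation as R
from workcell import get_state, eyes, job
def rot(q): return R.from_quat([q[1],q[2],q[3],q[0]])
def cap(n):
    s=get_state(); c=eyes.capture(n)
    if n=="wrist":
        T=np.eye(4); T[:3,:3]=rot(s["orientation"]).as_matrix(); T[:3,3]=s["position"]
        M=T@np.array(c["mount"]); c["P"],c["Rm"]=M[:3,3],M[:3,:3]
    else: c["P"],c["Rm"]=np.array(c["origin"]),rot(c["orientation"]).as_matrix()
    c["K"]=np.array([[c["fx"],0,c["cx"]],[0,c["fy"],c["cy"]],[0,0,1]]); c["D"]=np.array([c["k1"],0,0,0.])
    return c
def cast(c,uv,z):
    p=cv2.undistortPoints(np.array(uv,float).reshape(-1,1,2),c["K"],c["D"])[:,0]
    d=np.c_[p,np.ones(len(p))]@c["Rm"].T
    return c["P"]+d*((z-c["P"][2])/d[:,2])[:,None]
def proj(c,X):
    Rw=c["Rm"].T
    return cv2.projectPoints(np.array(X,float).reshape(-1,3),cv2.Rodrigues(Rw)[0],-Rw@c["P"],c["K"],c["D"])[0][:,0]
def crop(c,x,y,w,h,s): return cv2.resize(c["pixels"][y:y+h,x:x+w,::-1],None,fx=s,fy=s,interpolation=cv2.INTER_CUBIC)
E
python3 - <<'E'
from h import *
a=cap("scene");b=cap("side")
print(cast(a,[[283,165],[220,238]],.03),cast(b,[[256,157],[254,252]],.03))
o=np.zeros((600,800,3),np.uint8)
def put(c,x,y,w,h,s,X,Y):
    k=crop(c,x,y,w,h,s);o[Y:Y+k.shape[0],X:X+k.shape[1]]=k
put(a,245,145,66,46,6,0,0); put(b,212,138,80,46,5,400,0)
put(a,168,200,100,75,4,0,300); put(b,200,212,108,80,3.7,400,300)
cv2.imwrite("pics/z0.png",o)
E
```

```text
[[ 0.55208849  0.22594254  0.03      ]
 [ 0.54326035 -0.22180177  0.03      ]] [[ 0.55973144  0.22325515  0.03      ]
 [ 0.53073142 -0.23186208  0.03      ]]
```

View pics/z0.png

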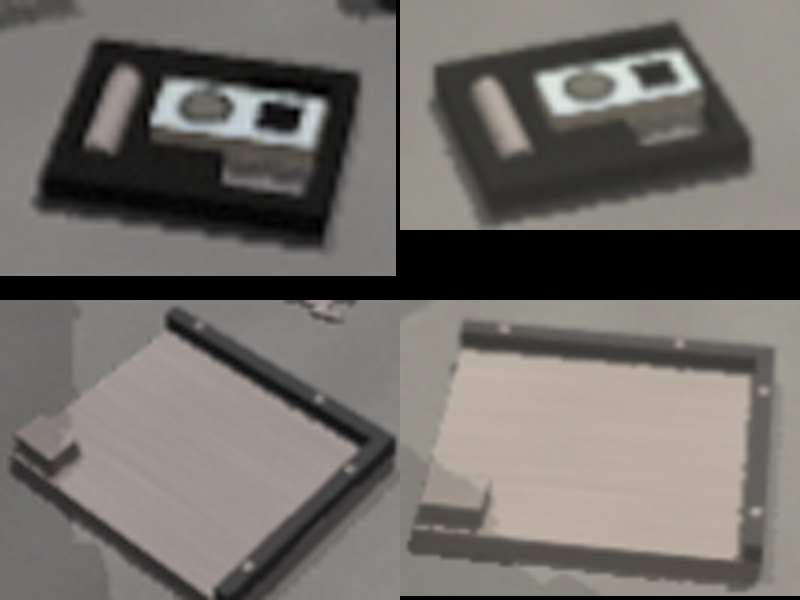

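The zoomed views show that the dark-panel end of the module, with the notches beside it, lies away from the robot. The plate's rails run along its far (+x) and left (+y) edges. Next I'll measure roughly and plan a wrist view.

```bash
cat >> h.py <<'E'
DOWN=np.array([[-1,0,0],[0,1,0],[0,0,-1.]])   # tool x=-X, y=+Y, z=-Z
def ori(yaw=0,pitch=0):
    """yaw about world z of the (tool-down) frame, pitch>0: fingers swing from down to +X (before yaw)"""
    return R.from_euler('z',yaw)*R.from_euler('y',-pitch)*R.from_matrix(DOWN)
def plan(p,Rt,p0=None,R0=None):
    s=get_state(); p0=s["position"] if p0 is None else p0; R0=rot(s["orientation"]) if R0 is None else R0
    t=R0.inv().apply(np.array(p)-p0)/0.4; r=(R0.inv()*Rt).as_rotvec()/0.5
    print("trans",t.round(4).tolist(),"rot",r.round(4).tolist(),"rows>=",round(max(np.linalg.norm(t)*.4/.0625,np.linalg.norm(r)*.5/np.radians(10.7)),1))
E
python3 - <<'E'
from h import *
a=cap("scene");b=cap("side")
def rep(n,c,uv,z):
    p=cast(c,uv,z); print(n,p[:,:2].round(4).tolist())
rep("mod side",b,[[212+135/5,138+70/5],[212+290/5,138+48/5],[212+304/5,138+95/5],[212+153/5,138+116/5]],.042)
rep("mod scene",a,[[245+160/6,145+76/6],[245+329/6,145+95/6],[245+318/6,145+146/6],[245+152/6,145+130/6]],.042)
rep("foam side",b,[[212+36/5,138+66/5],[212+272/5,138+22/5],[212+350/5,138+140/5],[212+85/5,138+195/5]],.03)
rep("corner side",b,[[200+350/3.7,212+75/3.7]],.025); rep("corner scene",a,[[168+360/4,200+145/4]],.025)
rep("rail outer side",b,[[200+62/3.7,212+22/3.7],[200+374/3.7,212+48/3.7]],.043)
plan([.48,-.17,.36],ori(0)); 
plan([.52,.21,.36],ori(0),np.array([.48,-.17,.36]),ori(0)); print(ori(0,.5).as_matrix()[:,2])
E
```

```text
mod side [[0.4993, 0.2401], [0.613, 0.2639], [0.6182, 0.2035], [0.5107, 0.1824]]
mod scene [[0.4958, 0.2341], [0.6065, 0.2689], [0.6229, 0.2143], [0.519, 0.178]]
foam side [[0.4271, 0.2664], [0.6039, 0.3179], [0.6475, 0.1646], [0.4628, 0.1096]]
corner side [[0.6525, -0.1561]]
corner scene [[0.646, -0.152]]
rail outer side [[0.4268, -0.1042], [0.6717, -0.1451]]
trans [-0.926, 0.5013, -0.3222] rot [0.0011, -0.0003, 0.8316] rows>= 7.0
trans [-0.1, 0.95, 0.0] rot [0.0, 0.0, 0.0] rows>= 6.1
[ 0.47942554  0.         -0.87758256]
```

```bash
python3 -m creep '{"translation":[[-0.926,0.5,-0.32],[-0.926,0.5,-0.32],[-0.926,0.5,-0.32],[-0.926,0.5,-0.32],[-0.926,0.5,-0.32],[-0.926,0.5,-0.32],[-0.926,0.5,-0.32],[-0.926,0.5,-0.32],[-0.926,0.5,-0.32],[-0.926,0.5,-0.32]],"rot":[[0,0,1],[0,0,1],[0,0,1],[0,0,1],[0,0,1],[0,0,1],[0,0,1],[0,0,1],[0,0,1],[0,0,1]],"gripper":[0,0,0,0,0,0,0,0,0,0]}'
python3 - <<'E'
from h import *
c=cap("wrist"); print({k:c[k] for k in("fx","cx","cy","k1","mount","P")})
cv2.imwrite("pics/w1.png",c["pixels"][...,::-1]); np.save("w1.npy",c,allow_pickle=True)
print(get_state()["joint_pos"].round(2),get_state()["position"])
plan([.53,.2,.36],ori(.26))
E
```

```text
time: 1.55
position: [0.4796, -0.1713, 0.359]
orientation: [-0.0, 0.042, 0.999, -0.0]
wrist_force: [-0.3, -0.3, -0.8]
finger_gap: 0.085
grasp_force: 0.0
{'fx': 271.1468794731271, 'cx': 252.83962126445965, 'cy': 188.8494113686984, 'k1': -0.0016400513265944472, 'mount': array([[-1.86372971e-04, -9.54931429e-01, -2.96826433e-01,
         7.56313206e-02],
       [ 9.99999941e-01, -2.63437820e-04,  2.19630353e-04,
         7.17488847e-04],
       [-2.87927235e-04, -2.96826374e-01,  9.54931422e-01,
        -1.43492292e-01],
       [ 0.00000000e+00,  0.00000000e+00,  0.00000000e+00,
         1.00000000e+00]]), 'P': array([ 0.40439289, -0.16412052,  0.50253863])}
[-0.04  0.17  0.32  0.   -1.72 -1.62] [ 0.47942925 -0.17149604  0.35906939]
trans [-0.0465, 0.9361, -0.0025] rot [-0.0001, -0.0012, -0.6912] rows>= 6.0
```

View pics/w1.png

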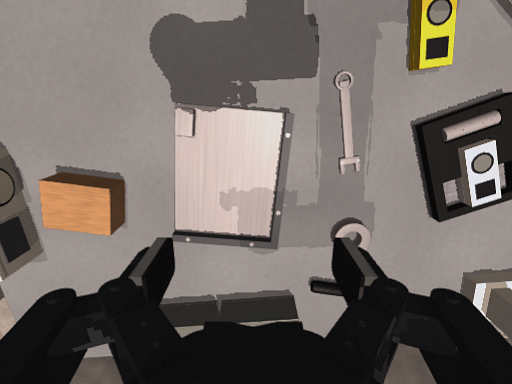

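The wrist view shows the plate with its light top spanning (176,104)-(284,237), the rails' inner corner near (272,237) and the foam at right with the module at (482,170). Next I'll look from above the foam.

```bash
python3 -m creep '{"translation":[[-0.046,0.936,0],[-0.046,0.936,0],[-0.046,0.936,0],[-0.046,0.936,0],[-0.046,0.936,0],[-0.046,0.936,0],[-0.046,0.936,0],[-0.046,0.936,0]],"rot":[[0,0,-0.69],[0,0,-0.69],[0,0,-0.69],[0,0,-0.69],[0,0,-0.69],[0,0,-0.69],[0,0,-0.69],[0,0,-0.69]],"gripper":[0,0,0,0,0,0,0,0]}'
python3 - <<'E'
from h import *
c=cap("wrist"); np.save("w2.npy",c,allow_pickle=True); cv2.imwrite("pics/w2.png",c["pixels"][...,::-1])
print(get_state()["joint_pos"].round(2))
a=np.load("w1.npy",allow_pickle=True).item(); g=cv2.cvtColor(a["pixels"],cv2.COLOR_RGB2GRAY)
print(g[190,250:300].tolist()); print(g[215:250,240].tolist())
g2=cv2.cvtColor(c["pixels"],cv2.COLOR_RGB2GRAY); hsv=cv2.cvtColor(c["pixels"],cv2.COLOR_RGB2HSV)
m=((hsv[...,2]>215)&(hsv[...,1]<30)).astype(np.uint8)
cs,_=cv2.findContours(m,cv2.RETR_EXTERNAL,cv2.CHAIN_APPROX_NONE)
for k in cs:
    if cv2.contourArea(k)>300: print(cv2.contourArea(k),cv2.minAreaRect(k))
E
```

```text
time: 2.6
position: [0.5302, 0.1999, 0.3592]
orientation: [-0.0, -0.13, 0.992, -0.0]
wrist_force: [0.6, 0.3, 0.3]
finger_gap: 0.0855
grasp_force: 0.0
[ 0.64  0.29  0.48  0.   -1.76 -1.95]
[189, 183, 179, 180, 184, 185, 183, 182, 181, 180, 179, 182, 185, 184, 179, 182, 182, 181, 183, 184, 185, 194, 214, 179, 125, 97, 60, 96, 114, 112, 112, 112, 102, 96, 101, 120, 126, 124, 140, 148, 147, 147, 138, 132, 131, 131, 131, 142, 146, 146]
[176, 176, 176, 177, 176, 176, 176, 176, 177, 176, 177, 176, 176, 178, 178, 177, 178, 180, 147, 98, 55, 25, 24, 23, 33, 73, 84, 85, 86, 86, 84, 113, 146, 153, 151]
322.5 ((283.3941345214844, 304.4764709472656), (19.63220977783203, 30.9125919342041), 12.52880573272705)
394.5 ((247.98646545410156, 301.0810852050781), (14.79590892791748, 40.27775192260742), 9.462322235107422)
1706.5 ((264.0, 167.0), (60.0, 30.0), 90.0)
2675.0 ((368.885498046875, 34.06785583496094), (63.64895248413086, 50.30178451538086), 65.69544982910156)
```

View pics/w2.png

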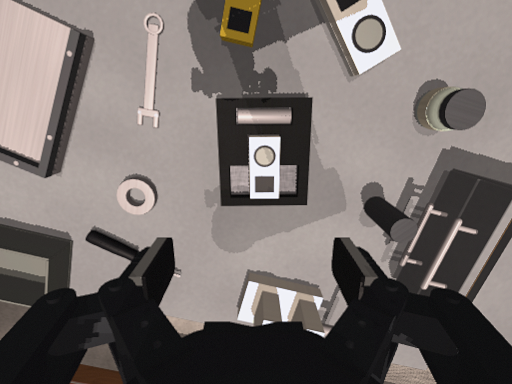

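The module fills (249..279, 137..197) in the picture, with its dark panel and the notches at the bottom, away from the robot. The foam spans (218..311, 98..205).

```bash
python3 - <<'E'
from h import *
def cross(v,t):  # first subpixel crossing
    i=np.where((v[:-1]-t)*(v[1:]-t)<=0)[0][0]; return i+(v[i]-t)/(v[i]-v[i+1])
a=np.load("w1.npy",allow_pickle=True).item(); g=cv2.cvtColor(a["pixels"],cv2.COLOR_RGB2GRAY).astype(float)
R_=np.array([[264+cross(g[r,264:292],140),r] for r in range(135,215,4)]); B=np.array([[q,222+cross(g[222:248,q],110)] for q in range(190,264,4)])
def line(P):
    P=P[:,:2];m=np.median(P,0)
    for _ in range(3):
        d=cv2.fitLine(P.astype(np.float32),cv2.DIST_HUBER,0,.001,.001).ravel()
        e=abs((P-d[2:])@[-d[1],d[0]]); P=P[e<max(.0015,2*np.median(e))]
    return d,e.max()
(r,er),(b,eb)=line(cast(a,R_,.025)),line(cast(a,B,.025))
A=np.array([r[:2],-b[:2]]).T; k=np.linalg.solve(A,b[2:]-r[2:]); C=r[2:]+k[0]*r[:2]
print("corner",C,"side yaw",np.arctan(r[1]/r[0]),"end yaw",np.arctan(-b[0]/b[1]),er,eb)
c=np.load("w2.npy",allow_pickle=True).item(); g=cv2.cvtColor(c["pixels"],cv2.COLOR_RGB2GRAY).astype(float)
L=np.array([[264-cross(g[q,264:240:-1],170),q] for q in [140,143,146,165,168,171,190,194]]);Rr=np.array([[264+cross(g[q,264:290],170),q] for q in [140,143,146,165,168,171,190,194]]) if 0 else None
m=((cv2.cvtColor(c["pixels"],cv2.COLOR_RGB2HSV)[...,2]>185)).astype(np.uint8); m[:, :240]=0;m[:,290:]=0;m[:125]=0;m[:,279+4:]=0
k=max(cv2.findContours(m,0,1)[0],key=cv2.contourArea); k=cv2.convexHull(k); x,y,w,h=cv2.boundingRect(k); print(x,y,w,h)
q=cast(c,cv2.boxPoints(cv2.minAreaRect(k)),.042)[:,:2]
print("mod centre",q.mean(0)); o=q-q.mean(0)
rc=cv2.minAreaRect((q*1000).astype(np.float32)); print(rc)
F=cast(c,[[218,98],[311,98],[309,205],[221,205]],.03)[:,:2]; print("foam",F.tolist())
print("foam edges yaw",np.degrees(np.arctan2(*(F[3]-F[0])[::-1])),np.degrees(np.arctan2(*(F[2]-F[1])[::-1])))
E
```

```text
corner [ 0.6502255  -0.15472898] side yaw -0.17877126 end yaw -0.1614929 0.0008610725725049197 0.0012702457632087962
249 137 31 62
mod centre [0.55477777 0.22712748]
((554.6087036132812, 227.76246643066406), (108.41676330566406, 53.94150924682617), 14.886032104492188)
foam [[0.46185266973811756, 0.12273244370604909], [0.42234582621668265, 0.2713774192851427], [0.6026705633408378, 0.3278567270954782], [0.6447206349303698, 0.1696673591401128]]
foam edges yaw 14.394827199768342 17.391019158893695
```

```bash
python3 - <<'E'
from h import *
O=ori(.27,-.35); d=O.as_matrix()[:,2]; T=np.array([.589,.238,.034])+.023*d; P=T-.08*d
print(d,T,P); plan(P,O)
E
```

```text
[-0.33047493 -0.09146162 -0.93937271] [0.58139908 0.23589638 0.01239443] [0.60783707 0.24321331 0.08754424]
trans [-0.2153, 0.0561, 0.6803] rot [0.0032, 0.7009, -0.0215] rows>= 4.6
```

```bash
python3 -m creep '{"translation":[[-0.215,0.056,0.68],[-0.215,0.056,0.68],[-0.215,0.056,0.68],[-0.215,0.056,0.68],[-0.215,0.056,0.68],[-0.215,0.056,0.68],[-0.215,0.056,0.68],[-0.215,0.056,0.68]],"rot":[[0.003,0.7,-0.021],[0.003,0.7,-0.021],[0.003,0.7,-0.021],[0.003,0.7,-0.021],[0.003,0.7,-0.021],[0.003,0.7,-0.021],[0.003,0.7,-0.021],[0.003,0.7,-0.021]],"gripper":[0,0,0,0,0,0,0,0]}'
python3 - <<'E'
from h import *
c=cap("wrist"); cv2.imwrite("pics/w3.png",c["pixels"][...,::-1]); s=get_state(); print(s["joint_pos"].round(2))
g=cv2.cvtColor(c["pixels"],cv2.COLOR_RGB2HSV); m=((g[...,2]>185)&(g[...,1]<40)).astype(np.uint8)
for k in cv2.findContours(m,0,1)[0]:
    if cv2.contourArea(k)>1500: r=cv2.minAreaRect(k); q=cast(c,cv2.boxPoints(r),.042)[:,:2]; print(r,q.tolist(),cv2.minAreaRect((1000*q).astype(np.float32)))
O=ori(.27,-.35); plan([.5814,.2359,.0124],O)
E
```

```text
time: 3.65
position: [0.6084, 0.2447, 0.0905]
orientation: [-0.17, -0.133, 0.976, -0.023]
wrist_force: [0.1, 0.6, -0.3]
finger_gap: 0.0849
grasp_force: 0.0
[ 0.56  0.79  0.62 -0.1  -1.73 -1.86]
((252.49232482910156, 305.4447937011719), (80.22785949707031, 185.3551483154297), 82.08248901367188) [[0.6632311838080693, 0.18349387458255706], [0.6072499949647584, 0.31334328337300843], [0.6625949775138067, 0.33655393177818904], [0.7176354019143081, 0.20813875885126812]] ((662.794921875, 260.29791259765625), (60.012020111083984, 141.40284729003906), 23.32203483581543)
((452.7353515625, 264.2546081542969), (176.94113159179688, 87.79634857177734), 27.456741333007812) [[0.6110767504856102, 0.3263913692920747], [0.5449760379926158, 0.3415910370259045], [0.573414542121354, 0.47310582126196965], [0.6384828708009839, 0.45640994256464273]] ((592.2456665039062, 399.7486267089844), (135.4401397705078, 67.81997680664062), 77.7983169555664)
((237.0, 157.0), (140.0, 116.0), 90.0) [[0.5159168592513625, 0.15961255374845365], [0.49150348102483477, 0.247372150681133], [0.5971300502160806, 0.275911431936609],
[... 455 characters left out ...]
)
((441.5, 119.0), (238.0, 139.0), 90.0) [[0.406756109448118, 0.2881606947037871], [0.3766694513906682, 0.39536750994820424], [0.5608943376515504, 0.43820413258144564], [0.58944976755581, 0.33505063644332345]] ((483.0596008300781, 365.2090759277344), (191.10545349121094, 111.32074737548828), 14.39475154876709)
((132.0, 169.5), (339.0, 264.0), 90.0) [[0.48626096897962096, 0.0024085653927505557], [0.42995487318096826, 0.20515215552564908], [0.6845676580456553, 0.2753172830986894], [0.7378287721739263, 0.08337505849501586]] ((585.3439331054688, 139.11643981933594), (264.10333251953125, 210.4170684814453), 15.521076202392578)
trans [0.0004, -0.0039, 0.2064] rot [0.0018, 0.0087, 0.003] rows>= 1.3
```

View pics/w3.png

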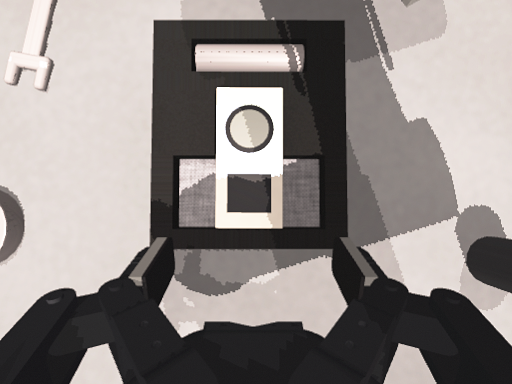

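The module's top face has corners (216,87), (283,87), (283,229), (216,229), so it is square to the tool and the notches are beside its lower half.

```bash
python3 - <<'E'
from h import *
c=cap("wrist"); q=cast(c,[[215.5,86.5],[283.5,86.5],[283.5,229],[215.5,229]],.042)[:,:2]
M=q.mean(0); print(M,cv2.minAreaRect((1000*q).astype(np.float32)))
G=np.r_[M+.036*np.array([np.cos(.27),np.sin(.27)]),.034]; O=ori(.27,-.35); d=O.as_matrix()[:,2]; T=G+.023*d; print(G,T); plan(T,O)
E
```

```text
[0.55407802 0.22791235] ((554.0866088867188, 227.92559814453125), (111.12904357910156, 53.31561279296875), 15.564715385437012)
[0.58877377 0.23751468 0.034     ] [0.58117285 0.23541107 0.01239443]
trans [0.001, -0.0052, 0.2054] rot [0.0015, 0.007, 0.0031] rows>= 1.3
```

```bash
python3 -m creep '{"translation":[[0.001,-0.005,0.1],[0.001,-0.005,0.17],[0.001,-0.005,0.205],[0.001,-0.005,0.205],[0.001,-0.005,0.205],[0.001,-0.005,0.205],[0.001,-0.005,0.205],[0.001,-0.005,0.205],[0.001,-0.005,0.205]],"rot":[[0.001,0.007,0.003],[0.001,0.007,0.003],[0.001,0.007,0.003],[0.001,0.007,0.003],[0.001,0.007,0.003],[0.001,0.007,0.003],[0.001,0.007,0.003],[0.001,0.007,0.003],[0.001,0.007,0.003]],"gripper":[0,0,0,0,255,255,255,255,255]}' 70
python3 - <<'E'
from h import *
O=ori(.27,-.35); s=get_state(); p0=s["position"]; u=np.array([np.cos(.27),np.sin(.27),0]); R0=rot(s["orientation"])
print(p0,s["joint_pos"].round(2))
M=np.r_[.55408,.22791,.010]; E=M-.055*u
for th,raise_,sh in [(4,.001,.001),(8,.002,.002),(12,.003,.003),(17,.004,.005),(22,.005,.008),(26,.005,.011),(28,.005,.012)]:
    t=np.radians(th); Q=R.from_rotvec(-t*np.array([-u[1],u[0],0]))
    p=E+Q.apply(p0-E)+sh*u+[0,0,raise_]
    tr=R0.inv().apply(p-p0)/.4; r=(R0.inv()*Q*R0).as_rotvec()/.5
    print(th,tr.round(3).tolist(),r.round(3).tolist())
E
```

```text
time: 4.88
position: [0.5818, 0.2357, 0.0119]
orientation: [-0.172, -0.133, 0.976, -0.024]
wrist_force: [3.0, 0.4, 6.2]
finger_gap: 0.0511
grasp_force: 74.5
[0.5818321  0.23568074 0.01190141] [ 0.57  0.79  0.41 -0.1  -1.53 -1.85]
4 [0.004, -0.0, -0.017] [0.0, -0.14, 0.0]
8 [0.01, -0.0, -0.033] [0.0, -0.279, 0.0]
12 [0.016, -0.0, -0.049] [0.0, -0.419, 0.0]
17 [0.023, -0.0, -0.067] [0.0, -0.593, 0.0]
22 [0.028, -0.0, -0.086] [0.0, -0.768, 0.0]
26 [0.032, -0.0, -0.099] [0.0, -0.908, 0.001]
28 [0.035, -0.0, -0.105] [0.0, -0.977, 0.001]
```

```bash
python3 -m creep '{"translation":[[0.004,0,-0.017],[0.01,0,-0.033],[0.016,0,-0.049],[0.023,0,-0.067],[0.028,0,-0.086],[0.032,0,-0.099],[0.035,0,-0.105],[0.035,0,-0.105],[0.035,0,-0.105],[0.035,0,-0.105]],"rot":[[0,-0.14,0],[0,-0.279,0],[0,-0.419,0],[0,-0.593,0],[0,-0.768,0],[0,-0.908,0],[0,-0.977,0],[0,-0.977,0],[0,-0.977,0],[0,-0.977,0]],"gripper":[255,255,255,255,255,255,255,255,255,255]}'
python3 - <<'E'
from h import *
a=cap("scene"); b=cap("side"); s=get_state(); print(s["joint_pos"].round(2))
o=np.zeros((600,800,3),np.uint8); k=crop(a,215,110,100,90,4);o[:360,:400]=k; k=crop(b,200,95,100,90,4);o[:360,400:]=k
w=cap("wrist"); k=crop(w,130,60,260,240,.99); o[362:362+k.shape[0],:k.shape[1]]=k
cv2.imwrite("pics/t1.png",o)
# next: raise 0.15 and continue to pitch .35+..., towards plate
P=s["position"]; d=rot(s["orientation"]).as_matrix()[:,2]; print(d)
plan([P[0]-.03,P[1]-.01,P[2]+.17],rot(s["orientation"]))
E
```

```text
time: 6.12
position: [0.582, 0.2357, 0.0541]
orientation: [0.066, -0.134, 0.989, 0.009]
wrist_force: [0.3, -0.1, -4.4]
finger_gap: 0.0514
grasp_force: 73.5
[ 0.66  0.43 -0.14  0.07 -0.87 -2.  ]
[ 0.12916831  0.03495772 -0.99100631]
trans [0.0213, -0.0044, -0.4315] rot [0.0001, 0.0004, -0.0001] rows>= 2.8
```

View pics/t1.png

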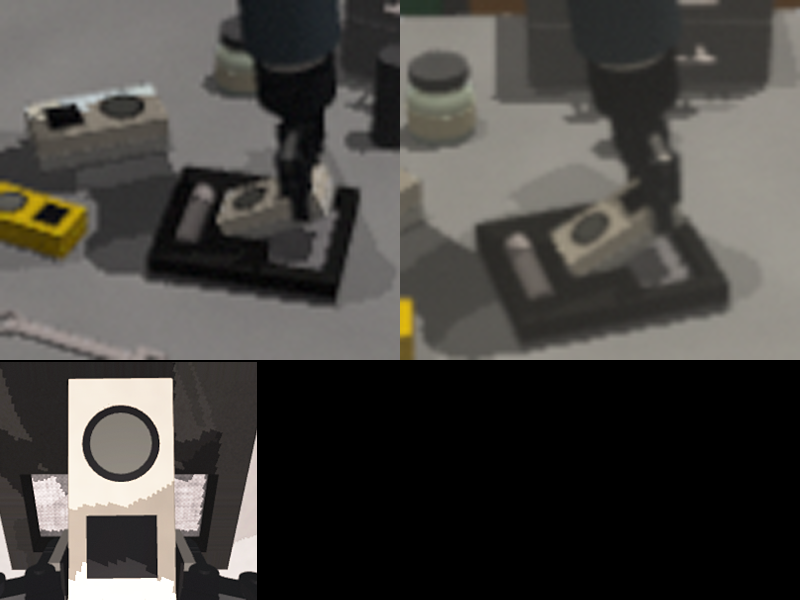

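The notch end is up about 28° with the far end still in the cutout (module at (240,205) in the left crop), and the grip is sound. Next I lift and swing it to the plate.

```bash
cat >> h.py <<'E'
CORN=np.array([.6502,-.1547]); PY=-.17; UP=np.array([np.cos(PY),np.sin(PY)]); VP=np.array([-UP[1],UP[0]])
def plate(x,y): return CORN+(x-.111)*UP+(y-.086)*VP
def mod(origin,yaw,tilt):
    """module pose: yaw = heading of the -x (notch) end when flat; tilt raises that end; 90 deg stands, 180 face down"""
    T=np.eye(4); T[:3,:3]=(R.from_euler('z',yaw)*R.from_euler('y',-tilt)*R.from_euler('z',np.pi)).as_matrix(); T[:3,3]=origin; return T
def mat(p,Rr): T=np.eye(4); T[:3,:3]=Rr.as_matrix(); T[:3,3]=p; return T
E
python3 - <<'E'
from h import *
X=np.linalg.inv(mod([.55408,.22791,.010],.27,0))@mat([.58183,.23568,.0119],rot([-.172,-.133,.976,-.024]))
np.save("X1.npy",X); print(X.round(3).tolist())
# standing: +x end down, origin = plate point at height .025+.055
o=plate(-.03,.02); S=mod([*o,.08],PY,np.pi/2); T=S@X; print("stand TCP",T[:3,3],T[:3,2])
np.save("S.npy",S)
p=[([.57,.22,.20],ori(.15,.5)),([.53,.0,.23],ori(0,.87)),(T[:3,3]+[0,0,.04],R.from_matrix(T[:3,:3]))]
plan(*p[0]); plan(*p[1],*p[0]); plan(*p[2],*p[1])
E
```

```text
[[0.94, 0.001, 0.342, -0.029], [0.001, -1.0, 0.001, -0.0], [0.342, -0.001, -0.94, 0.002], [0.0, 0.0, 0.0, 1.0]]
stand TCP [ 0.49820857 -0.19548698  0.10881715] [ 0.92592372 -0.16035544 -0.34198157]
trans [-0.01, -0.03, -0.3662] rot [0.0738, -0.7302, 0.2294] rows>= 2.4
trans [0.1229, -0.5289, -0.1526] rot [0.1909, -0.7386, 0.2337] rows>= 3.6
trans [0.2064, -0.4887, 0.0701] rot [0.2987, -0.7016, 0.1705] rows>= 3.4
```

```bash
python3 -m creep '{"translation":[[-0.007,0,-0.05],[-0.016,0,-0.12],[-0.012,-0.01,-0.24],[-0.01,-0.03,-0.366],[-0.01,-0.03,-0.366],[-0.01,-0.03,-0.366],[-0.01,-0.03,-0.366]],"rot":[[0,0,0],[0,0,0],[0.02,-0.2,0.06],[0.05,-0.48,0.15],[0.073,-0.73,0.23],[0.073,-0.73,0.23],[0.073,-0.73,0.23]],"gripper":[255,255,255,255,255,255,255]}'
python3 -m creep '{"translation":[[0.04,-0.15,-0.05],[0.08,-0.3,-0.1],[0.12,-0.45,-0.15],[0.123,-0.529,-0.153],[0.123,-0.529,-0.153],[0.123,-0.529,-0.153]],"rot":[[0.06,-0.24,0.08],[0.12,-0.48,0.15],[0.19,-0.739,0.234],[0.19,-0.739,0.234],[0.19,-0.739,0.234],[0.19,-0.739,0.234]],"gripper":[255,255,255,255,255,255]}'
python3 - <<'E'
from h import *
s=get_state(); print(s["joint_pos"].round(2)); T=np.load("S.npy")@np.load("X1.npy"); plan(T[:3,3]+[0,0,.04],R.from_matrix(T[:3,:3]))
E
```

```text
time: 7.15
position: [0.5698, 0.22, 0.2005]
orientation: [0.247, -0.073, 0.966, 0.019]
wrist_force: [0.5, 0.6, -2.9]
finger_gap: 0.0511
grasp_force: 74.6
time: 7.9
position: [0.523, -0.0357, 0.2504]
orientation: [0.399, -0.063, 0.91, -0.09]
wrist_force: [0.3, 1.1, -3.5]
finger_gap: 0.0509
grasp_force: 77.9
[-0.06 -0.28 -1.02  1.71 -0.07 -3.05]
trans [0.2979, -0.3328, 0.1686] rot [0.1425, -0.7483, 0.592] rows>= 3.1
```

The tool got too near in line with the forearm (joints 3 to 6 at their limits). I'll back out to a tool-down pose and tip the module sideways, pointing left, so that joint 4 does the work.

```bash
python3 - <<'E'
from h import *
s=get_state(); w=[([.5,-.07,.27],ori(-.05,.45)),([.48,-.12,.27],ori(.1,.1)),([.48,-.16,.25],ori(.55,.0)),([.48,-.19,.25],ori(1.0,.0)),([.48,-.2,.25],ori(1.4,.1))]
plan(*w[0])
for i in range(1,5): plan(*w[i],*w[i-1])
E
```

```text
trans [0.0197, -0.0918, -0.0654] rot [-0.2377, 0.7593, 0.4089] rows>= 2.4
trans [0.0393, -0.1273, -0.019] rot [-0.0819, 0.6987, -0.2902] rows>= 2.0
trans [0.0149, -0.0995, 0.0488] rot [-0.045, 0.1966, -0.8992] rows>= 2.5
trans [0.0392, -0.0639, 0.0] rot [0.0, 0.0, -0.9] rows>= 2.4
trans [0.021, -0.0135, 0.0] rot [-0.04, -0.1973, -0.7993] rows>= 2.2
```

```bash
python3 -m creep '{"translation":[[0.02,-0.09,-0.065],[0.02,-0.09,-0.065],[0.02,-0.09,-0.065],[0.02,-0.09,-0.065],[0.02,-0.09,-0.065]],"rot":[[-0.08,0.25,0.14],[-0.16,0.5,0.27],[-0.238,0.759,0.409],[-0.238,0.759,0.409],[-0.238,0.759,0.409]],"gripper":[255,255,255,255,255]}'
python3 - <<'E'
from h import *
s=get_state(); print(s["joint_pos"].round(2)); plan([.48,-.12,.27],ori(.1,.1))
E
```

```text
time: 8.52
position: [0.5018, -0.0681, 0.2707]
orientation: [0.264, 0.015, 0.964, -0.031]
wrist_force: [1.8, -4.9, -1.5]
finger_gap: 0.0509
grasp_force: 77.9
[ 0.34 -0.22 -0.53  0.33 -0.8  -2.11]
trans [0.0462, -0.1319, -0.0175] rot [-0.1905, 0.8628, -0.2459] rows>= 2.5
```

```bash
python3 -m creep '{"translation":[[0.046,-0.132,-0.0175],[0.046,-0.132,-0.0175],[0.046,-0.132,-0.0175],[0.046,-0.132,-0.0175]],"rot":[[-0.06,0.29,-0.08],[-0.12,0.58,-0.16],[-0.19,0.863,-0.246],[-0.19,0.863,-0.246]],"gripper":[255,255,255,255]}'
python3 -m creep '{"translation":[[0.015,-0.1,0.049],[0.015,-0.1,0.049],[0.015,-0.1,0.049],[0.015,-0.1,0.049]],"rot":[[-0.015,0.065,-0.3],[-0.03,0.13,-0.6],[-0.045,0.197,-0.9],[-0.045,0.197,-0.9]],"gripper":[255,255,255,255]}'
python3 -m creep '{"translation":[[0.039,-0.064,0],[0.039,-0.064,0],[0.039,-0.064,0],[0.039,-0.064,0]],"rot":[[0,0,-0.3],[0,0,-0.6],[0,0,-0.9],[0,0,-0.9]],"gripper":[255,255,255,255]}'
python3 - <<'E'
from h import *
s=get_state(); print(s["joint_pos"].round(2))
# standing with heading along plate +y
o=plate(.0,-.01); S=mod([*o,.08],PY+np.pi/2,np.pi/2); np.save("S.npy",S); T=S@np.load("X1.npy"); print(T[:3,3])
w=[([.49,-.23,.25],ori(1.4,.2)),([.5,-.23,.23],ori(1.4,.65)),(T[:3,3]+[0,0,.05],R.from_matrix(T[:3,:3]))]
plan(*w[0]); plan(*w[1],*w[0]); plan(*w[2],*w[1])
E
```

```text
time: 9.02
position: [0.4841, -0.1228, 0.2693]
orientation: [0.051, -0.047, 0.998, 0.001]
wrist_force: [0.4, -0.6, -4.6]
finger_gap: 0.0511
grasp_force: 77.7
time: 9.52
position: [0.4811, -0.1627, 0.2502]
orientation: [0.002, -0.269, 0.963, -0.003]
wrist_force: [-0.5, 0.3, -3.2]
finger_gap: 0.051
grasp_force: 77.9
time: 10.02
position: [0.4801, -0.193, 0.2506]
orientation: [0.002, -0.476, 0.88, -0.003]
wrist_force: [0.3, -0.2, -4.4]
finger_gap: 0.051
grasp_force: 77.7
[-0.08  0.18  0.06  0.   -1.44 -0.5 ]
[ 0.52415169 -0.23239484  0.10881715]
trans [0.0639, -0.0713, 0.002] rot [-0.0964, -0.3973, -0.8133] rows>= 2.4
trans [0.0058, -0.0246, 0.0498] rot [0.0, -0.9, 0.0] rows>= 2.4
trans [0.1042, -0.0605, 0.1443] rot [0.0018, -1.1435, -0.0014] rows>= 3.1
```

```bash
python3 -m creep '{"translation":[[0.064,-0.071,0.002],[0.064,-0.071,0.002],[0.064,-0.071,0.002],[0.064,-0.071,0.002],[0.064,-0.071,0.002]],"rot":[[-0.03,-0.15,-0.27],[-0.07,-0.3,-0.54],[-0.1,-0.45,-0.81],[-0.1,-0.55,-0.81],[-0.1,-0.55,-0.81]],"gripper":[255,255,255,255,255]}'
python3 - <<'E'
from h import *
s=get_state(); print(s["joint_pos"].round(2))
T=np.load("S.npy")@np.load("X1.npy")
w=[([.5,-.23,.23],ori(1.4,.75)),(T[:3,3]+[0,0,.05],R.from_matrix(T[:3,:3]))]
plan(*w[0]); plan(*w[1],*w[0])
E
```

```text
time: 10.65
position: [0.4895, -0.2311, 0.2494]
orientation: [0.108, -0.637, 0.759, 0.084]
wrist_force: [0.5, -0.9, -3.4]
finger_gap: 0.0511
grasp_force: 77.9
[-0.35  0.3   0.28 -0.27 -1.59  0.17]
trans [0.0061, -0.0248, 0.0489] rot [-0.0222, -0.9531, 0.0026] rows>= 2.6
trans [0.1181, -0.0605, 0.1332] rot [0.0017, -0.9435, -0.0015] rows>= 2.5
```

```bash
python3 -m creep '{"translation":[[0.006,-0.025,0.049],[0.006,-0.025,0.049],[0.006,-0.025,0.049],[0.006,-0.025,0.049],[0.006,-0.025,0.049]],"rot":[[-0.007,-0.31,0],[-0.014,-0.62,0.001],[-0.02,-0.953,0.002],[-0.02,-0.953,0.002],[-0.02,-0.953,0.002]],"gripper":[255,255,255,255,255]}'
python3 -m creep '{"translation":[[0.04,-0.02,0.045],[0.08,-0.04,0.09],[0.118,-0.06,0.133],[0.118,-0.06,0.133],[0.118,-0.06,0.133]],"rot":[[0,-0.31,0],[0,-0.62,0],[0,-0.943,0],[0,-0.943,0],[0,-0.943,0]],"gripper":[255,255,255,255,255]}'
python3 - <<'E'
from h import *
s=get_state(); print(s["joint_pos"].round(2))
T=np.load("S.npy")@np.load("X1.npy"); plan(T[:3,3]+[0,0,.01],R.from_matrix(T[:3,:3]))
a=cap("scene"); b=cap("side")
o=np.hstack([crop(a,150,130,130,150,3),crop(b,185,120,130,150,3)]); cv2.imwrite("pics/s1.png",o)
E
```

```text
time: 11.28
position: [0.5004, -0.2292, 0.2301]
orientation: [0.279, -0.601, 0.711, 0.235]
wrist_force: [-0.1, 0.2, -3.4]
finger_gap: 0.051
grasp_force: 77.8
time: 11.9
position: [0.525, -0.2311, 0.1609]
orientation: [0.437, -0.532, 0.625, 0.368]
wrist_force: [0.6, 0.5, -1.9]
finger_gap: 0.0508
grasp_force: 78.0
[-0.77  0.8   0.56 -1.03 -2.02  0.49]
trans [0.0999, 0.0021, 0.0333] rot [0.0114, -0.0125, 0.0123] rows>= 0.7
```

View pics/s1.png

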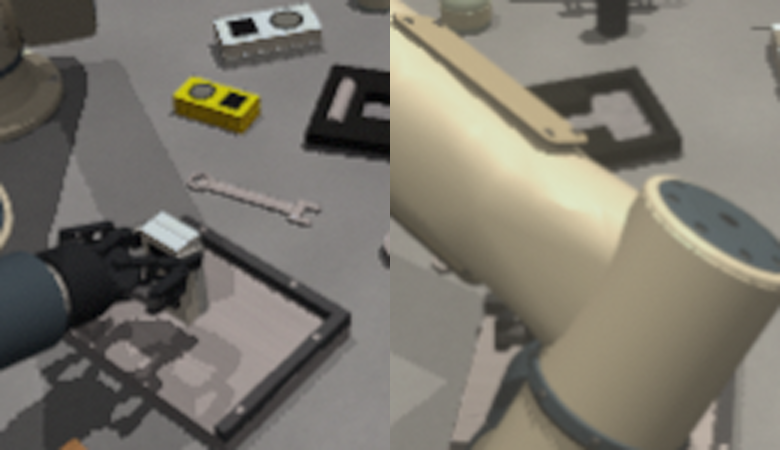

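The module is upright above the plate (top at (170,232) in the left crop) and the gripper comes from the right. Lowering now.

```bash
python3 -m creep '{"translation":[[0.05,0.002,0.017],[0.1,0.002,0.033],[0.1,0.002,0.033],[0.112,0.002,0.037],[0.116,0.002,0.039],[0.12,0.002,0.04],[0.12,0.002,0.04]],"rot":[[0.011,-0.012,0.012],[0.011,-0.012,0.012],[0.011,-0.012,0.012],[0.011,-0.012,0.012],[0.011,-0.012,0.012],[0.011,-0.012,0.012],[0.011,-0.012,0.012]],"gripper":[255,255,255,255,255,255,255]}'
python3 - <<'E'
from h import *
s=get_state(); T=np.load("S.npy")@np.load("X1.npy"); print(s["position"]-T[:3,3],s["ft_torque"]); plan(T[:3,3],R.from_matrix(T[:3,:3]))
E
```

```text
time: 12.88
position: [0.5233, -0.2325, 0.1097]
orientation: [0.441, -0.526, 0.625, 0.371]
wrist_force: [-1.1, -0.2, 5.2]
finger_gap: 0.051
grasp_force: 78.5
[-0.00089021 -0.00014014  0.00088999] [-1.3314059   0.55351735  0.2718739 ]
trans [0.0019, -0.0021, 0.0014] rot [-0.0006, 0.0136, -0.0032] rows>= 0.0
```

```bash
python3 -m creep '{"translation":[[0.002,0,0.001],[0.002,0,0.001],[0.002,0,0.001],[0.002,0,0.001],[0.002,0,0.001],[0.002,0,-0.05],[0.002,0,-0.15],[0.002,0,-0.28],[0.002,0,-0.28]],"rot":[[0,0,0],[0,0,0],[0,0,0],[0,0,0],[0,0,0],[0,0,0],[0,0,0],[0,0,0],[0,0,0]],"gripper":[255,60,0,0,0,0,0,0,0]}'
python3 - <<'E'
from h import *
s=get_state(); print(s["joint_pos"].round(2)); w=cap("wrist"); b=cap("side");a=cap("scene")
o=np.zeros((450,800,3),np.uint8); o[:,:390]=crop(a,150,130,130,150,3); o[:192*2,400:400+390]=cv2.resize(w["pixels"][...,::-1],(390,384)); cv2.imwrite("pics/s2.png",o)
E
```

```text
time: 14.0
position: [0.5041, -0.3405, 0.1454]
orientation: [0.441, -0.525, 0.627, 0.369]
wrist_force: [-0.4, 0.7, -1.0]
finger_gap: 0.0852
grasp_force: 0.0
[-0.89  0.95  0.83 -1.04 -2.18  0.42]
```

View pics/s2.png

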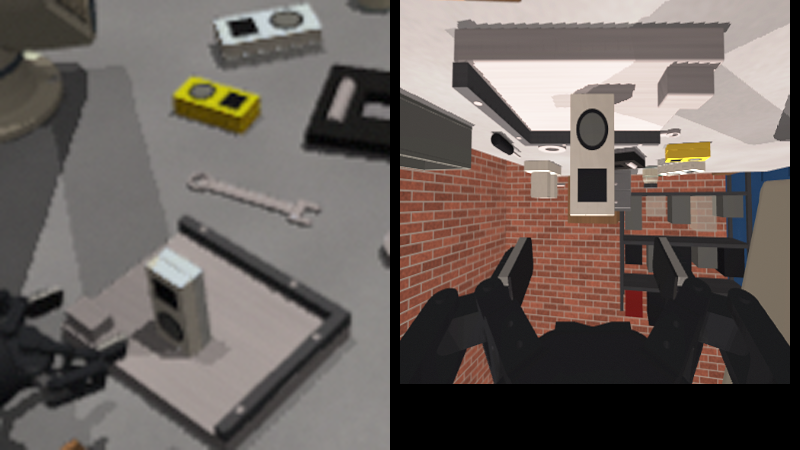

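The module stands alone on the plate at (178,300) in the left crop, face toward the gripper. Next I go over the top and regrasp it with the tool tilted the other way.

```bash
python3 - <<'E'
from h import *
S=np.load("S.npy"); O=ori(PY+np.pi/2,-np.pi/6); d=O.as_matrix()[:,2]
G=(S@[-.036,0,.011,1])[:3]; T=G+.020*d; print(G,T)
np.save("T2.npy",mat(T,O))
w=[([.495,-.33,.24],ori(1.4,.78)),([.49,-.26,.3],ori(1.4,.32)),([.49,-.2,.28],ori(1.4,-.12)),(T-.09*d,O)]
plan(*w[0])
for i in(1,2,3): plan(*w[i],*w[i-1])
E
```

```text
[ 0.52269758 -0.24137833  0.116     ] [ 0.52100576 -0.25123418  0.09867949]
trans [-0.228, 0.0286, -0.0692] rot [-0.0007, 0.8985, -0.0069] rows>= 2.4
trans [-0.2266, 0.0421, 0.0132] rot [0.0, 0.92, 0.0] rows>= 2.5
trans [-0.1246, 0.0255, 0.094] rot [0.0, 0.88, 0.0] rows>= 2.4
trans [-0.0304, -0.0981, 0.2567] rot [0.0005, 0.8072, -0.0015] rows>= 2.2
```

```bash
python3 -m creep '{"translation":[[-0.1,0.029,-0.07],[-0.228,0.029,-0.07],[-0.228,0.029,-0.07],[-0.228,0.029,-0.07],[-0.228,0.029,-0.07]],"rot":[[0,0.15,0],[0,0.45,0],[0,0.8,0],[0,0.898,-0.007],[0,0.898,-0.007]],"gripper":[0,0,0,0,0]}'
python3 -m creep '{"translation":[[-0.11,0.042,0.013],[-0.227,0.042,0.013],[-0.227,0.042,0.013],[-0.227,0.042,0.013],[-0.227,0.042,0.013]],"rot":[[0,0.32,0],[0,0.65,0],[0,0.92,0],[0,0.92,0],[0,0.92,0]],"gripper":[0,0,0,0,0]}'
python3 -m creep '{"translation":[[-0.125,0.026,0.094],[-0.125,0.026,0.094],[-0.125,0.026,0.094],[-0.125,0.026,0.094],[-0.125,0.026,0.094]],"rot":[[0,0.32,0],[0,0.65,0],[0,0.88,0],[0,0.88,0],[0,0.88,0]],"gripper":[0,0,0,0,0]}'
python3 - <<'E'
from h import *
s=get_state(); print(s["joint_pos"].round(2)); T=np.load("T2.npy"); plan(T[:3,3]-.09*T[:3,2],R.from_matrix(T[:3,:3]))
E
```

```text
time: 14.78
position: [0.4952, -0.3284, 0.2418]
orientation: [0.291, -0.597, 0.706, 0.244]
wrist_force: [-0.8, 0.4, 0.2]
finger_gap: 0.0855
grasp_force: 0.0
time: 15.4
position: [0.4893, -0.2601, 0.2987]
orientation: [0.122, -0.636, 0.755, 0.105]
wrist_force: [-0.8, -0.5, -0.6]
finger_gap: 0.0856
grasp_force: 0.0
time: 16.02
position: [0.4892, -0.201, 0.2793]
orientation: [-0.046, -0.642, 0.764, -0.038]
wrist_force: [0.9, 0.0, -0.2]
finger_gap: 0.0853
grasp_force: 0.0
[-0.01  0.19  0.09  0.12 -1.5  -0.17]
trans [-0.0329, -0.1001, 0.2545] rot [0.0057, 0.8092, -0.0045] rows>= 2.2
```

```bash
python3 -m creep '{"translation":[[-0.033,-0.1,0.06],[-0.033,-0.1,0.13],[-0.033,-0.1,0.255],[-0.033,-0.1,0.255],[-0.033,-0.1,0.255],[-0.033,-0.1,0.255]],"rot":[[0,0.3,0],[0,0.6,0],[0.005,0.809,-0.004],[0.005,0.809,-0.004],[0.005,0.809,-0.004],[0.005,0.809,-0.004]],"gripper":[0,0,0,0,0,0]}'
python3 - <<'E'
from h import *
s=get_state(); print(s["joint_pos"].round(2)); T=np.load("T2.npy"); plan(T[:3,3],R.from_matrix(T[:3,:3]))
S=np.load("S.npy"); w=cap("wrist"); cv2.imwrite("pics/g2.png",w["pixels"][...,::-1])
print(proj(w,[(S@[-.055,y,z,1])[:3] for y in(-.026,.026) for z in (0,.032)]).round(0).tolist())
E
```

```text
time: 16.77
position: [0.5315, -0.2069, 0.181]
orientation: [-0.194, -0.622, 0.74, -0.17]
wrist_force: [-0.8, -0.1, -0.6]
finger_gap: 0.0851
grasp_force: 0.0
[ 0.19  0.32 -0.24  0.52 -1.25 -0.59]
trans [-0.0041, 0.0091, 0.235] rot [-0.0165, 0.0029, -0.0101] rows>= 1.5
[[291.0, 209.0], [290.0, 169.0], [224.0, 209.0], [225.0, 170.0]]
```

View pics/g2.png

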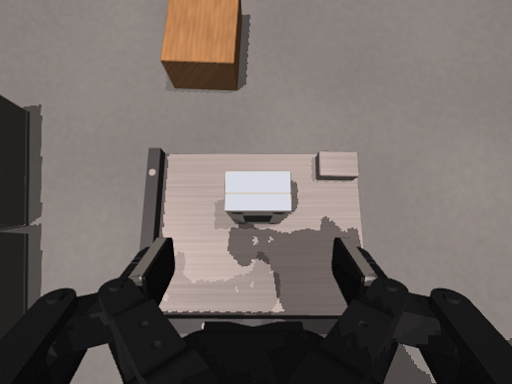

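The module's top end is at (225..291, 172..213), matching the prediction to within 2 to 4 px, with its underside toward the side rail. So I descend and grip.

```bash
python3 -m creep '{"translation":[[-0.004,0.009,0.08],[-0.004,0.009,0.16],[-0.004,0.009,0.21],[-0.004,0.009,0.235],[-0.004,0.009,0.235],[-0.004,0.009,0.235],[-0.004,0.009,0.235],[-0.004,0.009,0.235],[-0.004,0.009,0.235],[-0.004,0.009,0.235]],"rot":[[-0.016,0.003,-0.01],[-0.016,0.003,-0.01],[-0.016,0.003,-0.01],[-0.016,0.003,-0.01],[-0.016,0.003,-0.01],[-0.016,0.003,-0.01],[-0.016,0.003,-0.01],[-0.016,0.003,-0.01],[-0.016,0.003,-0.01],[-0.016,0.003,-0.01]],"gripper":[0,0,0,0,0,255,255,255,255,255]}' 70
python3 - <<'E'
from h import *
s=get_state(); S=np.load("S.npy"); X=np.linalg.inv(S)@mat(s["position"],rot(s["orientation"])); np.save("X2.npy",X); print(X.round(4).tolist(),s["joint_pos"].round(2))
# lay: module origin (underside up, 32 above plate) 
h=PY+np.pi/2
for til,xy,z in [(90,(0,-.01),.17),(115,(0,-.01),.17),(140,(0,-.01),.16),(165,(0,-.02),.13),(180,(0,-.01),.087),(180,(0,-.01),.057)]:
    T=mod([*plate(*xy),z],h,np.radians(til))@X; p,Rr=T[:3,3],R.from_matrix(T[:3,:3])
    print(til,p.round(3)); 
    if til>90: plan(p,Rr,pp,RR)
    else: plan(p,Rr)
    pp,RR=p,Rr
E
```

```text
time: 18.08
position: [0.5195, -0.2506, 0.0968]
orientation: [-0.2, -0.624, 0.737, -0.167]
wrist_force: [1.0, 1.5, 6.5]
finger_gap: 0.0512
grasp_force: 72.4
[[-0.5028, -0.0043, 0.8644, -0.0168], [0.0051, -1.0, -0.002, -0.0016], [0.8644, 0.0034, 0.5029, 0.0206], [0.0, 0.0, 0.0, 1.0]] [ 0.1   0.38 -0.4   0.6  -1.03 -0.65]
90 [ 0.519 -0.251  0.187]
trans [0.1131, 0.001, -0.1945] rot [0.0, 0.0, -0.0] rows>= 1.4
115 [ 0.519 -0.256  0.176]
trans [-0.0018, -0.0001, 0.0287] rot [0.0045, -0.8727, -0.0018] rows>= 2.3
140 [ 0.519 -0.256  0.155]
trans [-0.0041, -0.0001, 0.0536] rot [0.0045, -0.8727, -0.0018] rows>= 2.3
165 [ 0.518 -0.261  0.114]
trans [0.0471, 0.0001, 0.0908] rot [0.0045, -0.8727, -0.0018] rows>= 2.3
180 [ 0.52  -0.247  0.066]
trans [0.0585, 0.0001, 0.1112] rot [0.0027, -0.5236, -0.0011] rows>= 1.4
180 [ 0.52  -0.247  0.036]
trans [0.0648, 0.0003, 0.0377] rot [0.0, 0.0, 0.0] rows>= 0.5
```

```bash
python3 -m creep '{"translation":[[0.04,0,-0.07],[0.08,0,-0.14],[0.113,0.001,-0.195],[0.113,0.001,-0.195]],"rot":[[0,0,0],[0,0,0],[0,0,0],[0,0,0]],"gripper":[255,255,255,255]}'
python3 -m creep '{"translation":[[-0.002,0,0.01],[-0.002,0,0.02],[-0.002,0,0.029],[-0.002,0,0.029],[-0.002,0,0.029]],"rot":[[0,-0.25,0],[0.002,-0.5,0],[0.004,-0.75,-0.002],[0.004,-0.873,-0.002],[0.004,-0.873,-0.002]],"gripper":[255,255,255,255,255]}'
python3 -m creep '{"translation":[[-0.004,0,0.018],[-0.004,0,0.036],[-0.004,0,0.054],[-0.004,0,0.054],[-0.004,0,0.054]],"rot":[[0,-0.25,0],[0.002,-0.5,0],[0.004,-0.75,-0.002],[0.004,-0.873,-0.002],[0.004,-0.873,-0.002]],"gripper":[255,255,255,255,255]}'
python3 - <<'E'
from h import *
s=get_state(); print(s["joint_pos"].round(2)); X=np.load("X2.npy"); h=PY+np.pi/2
for i,(til,xy,z) in enumerate([(165,(0,-.02),.13),(180,(0,-.01),.087),(180,(0,-.01),.060)]):
    T=mod([*plate(*xy),z],h,np.radians(til))@X; p,Rr=T[:3,3],R.from_matrix(T[:3,:3])
    plan(p,Rr,*([pp,RR] if i else [])); pp,RR=p,Rr
E
```

```text
time: 18.58
position: [0.5187, -0.2504, 0.1861]
orientation: [-0.2, -0.624, 0.737, -0.166]
wrist_force: [-0.5, -0.1, -4.4]
finger_gap: 0.0514
grasp_force: 74.0
time: 19.2
position: [0.5162, -0.2565, 0.1732]
orientation: [-0.037, -0.644, 0.764, -0.026]
wrist_force: [-0.5, -0.8, -3.8]
finger_gap: 0.0512
grasp_force: 73.8
time: 19.82
position: [0.5161, -0.2567, 0.1512]
orientation: [0.129, -0.635, 0.753, 0.114]
wrist_force: [0.7, -0.3, -4.1]
finger_gap: 0.0513
grasp_force: 73.8
[-0.41  0.45  0.25 -0.33 -1.48  0.29]
trans [0.0415, -0.0065, 0.0828] rot [0.0145, -0.8728, -0.0165] rows>= 2.3
trans [0.0585, 0.0001, 0.1112] rot [0.0027, -0.5236, -0.0011] rows>= 1.4
trans [0.0583, 0.0002, 0.0339] rot [0.0, 0.0, 0.0] rows>= 0.4
```

```bash
python3 -m creep '{"translation":[[0.014,-0.006,0.028],[0.028,-0.006,0.056],[0.041,-0.006,0.083],[0.041,-0.006,0.083],[0.041,-0.006,0.083]],"rot":[[0.004,-0.25,-0.005],[0.01,-0.5,-0.01],[0.014,-0.75,-0.016],[0.014,-0.873,-0.016],[0.014,-0.873,-0.016]],"gripper":[255,255,255,255,255]}'
python3 -m creep '{"translation":[[0.02,0,0.04],[0.04,0,0.075],[0.058,0,0.111],[0.058,0,0.111],[0.058,0,0.111]],"rot":[[0.001,-0.2,0],[0.002,-0.4,0],[0.003,-0.524,-0.001],[0.003,-0.524,-0.001],[0.003,-0.524,-0.001]],"gripper":[255,255,255,255,255]}'
python3 - <<'E'
from h import *
s=get_state(); print(s["joint_pos"].round(2)); X=np.load("X2.npy"); h=PY+np.pi/2
M=mat(s["position"],rot(s["orientation"]))@np.linalg.inv(X); print(M.round(4).tolist())
for z in (.065,.058,.056):
    T=mod([*plate(0,-.01),z],h,np.pi)@X; plan(T[:3,3],R.from_matrix(T[:3,:3]))
E
```

```text
time: 20.45
position: [0.5181, -0.2606, 0.1146]
orientation: [0.291, -0.598, 0.705, 0.246]
wrist_force: [0.5, 0.5, -2.8]
finger_gap: 0.0514
grasp_force: 74.2
time: 21.08
position: [0.5223, -0.2458, 0.0702]
orientation: [0.381, -0.564, 0.66, 0.319]
wrist_force: [0.7, 0.3, -2.7]
finger_gap: 0.0512
grasp_force: 74.1
[-0.73  0.83  0.48 -0.86 -1.83  0.61]
[[0.1655, 0.9862, 0.0057, 0.5266], [0.9862, -0.1654, -0.0047, -0.2295], [-0.0037, 0.0064, -1.0, 0.0908], [0.0, 0.0, 0.0, 1.0]]
trans [0.0574, 0.0056, 0.0299] rot [0.0002, -0.0073, 0.0148] rows>= 0.4
trans [0.0725, 0.0058, 0.0388] rot [0.0002, -0.0073, 0.0148] rows>= 0.5
trans [0.0768, 0.0058, 0.0413] rot [0.0002, -0.0073, 0.0148] rows>= 0.6
```

```bash
python3 -m creep '{"translation":[[0.03,0.005,0.015],[0.057,0.005,0.03],[0.065,0.005,0.035],[0.07,0.005,0.038],[0.07,0.005,0.038]],"rot":[[0,-0.007,0.015],[0,-0.007,0.015],[0,-0.007,0.015],[0,-0.007,0.015],[0,-0.007,0.015]],"gripper":[255,255,255,255,255]}'
python3 - <<'E'
from h import *
s=get_state(); M=mat(s["position"],rot(s["orientation"]))@np.linalg.inv(np.load("X2.npy")); print(M.round(4).tolist(),s["ft_torque"])
plan(s["position"]+[0,0,-.002],rot(s["orientation"]))
E
```

```text
time: 21.7
position: [0.5198, -0.2468, 0.0372]
orientation: [0.383, -0.559, 0.661, 0.322]
wrist_force: [0.7, 0.3, -3.5]
finger_gap: 0.0511
grasp_force: 74.3
[[0.1709, 0.9853, -0.0008, 0.5243], [0.9853, -0.1709, 0.0042, -0.2306], [0.004, -0.0015, -1.0, 0.0579], [0.0, 0.0, 0.0, 1.0]] [-3.73307321  0.61904737 -0.01894342]
trans [0.0043, 0.0, 0.0025] rot [0.0, 0.0, 0.0] rows>= 0.0
```

```bash
python3 -m creep '{"translation":[[0.002,0,0.001],[0.002,0,0.001],[0.002,0,0.001]],"rot":[[0,0,0],[0,0,0],[0,0,0]],"gripper":[255,255,255]}'
python3 -m creep '{"translation":[[0.002,0,0.001],[0.002,0,0.001],[0.002,0,0.001]],"rot":[[0,0,0],[0,0,0],[0,0,0]],"gripper":[255,255,255]}'
```

```text
time: 22.08
position: [0.5199, -0.2469, 0.0367]
orientation: [0.383, -0.559, 0.661, 0.322]
wrist_force: [-0.1, -0.6, -0.7]
finger_gap: 0.051
grasp_force: 74.4
time: 22.45
position: [0.5198, -0.2469, 0.0367]
orientation: [0.383, -0.56, 0.66, 0.322]
wrist_force: [-0.7, -1.4, 5.6]
finger_gap: 0.0511
grasp_force: 75.0
```

```bash
python3 -m creep '{"translation":[[0,0,0],[0,0,0],[0,0,0],[0,0,0],[0,0,-0.04],[-0.05,0,-0.15],[-0.1,0,-0.28],[-0.25,0,-0.3],[-0.25,0,-0.3]],"rot":[[0,0,0],[0,0,0],[0,0,0],[0,0,0],[0,0,0],[0,0,0],[0,0,0],[0,0,0],[0,0,0]],"gripper":[60,0,0,0,0,0,0,0,0]}'
python3 - <<'E'
from h import *
s=get_state(); print(s["joint_pos"].round(2))
w=[([.49,-.33,.27],ori(1.4,.6)),([.47,-.25,.33],ori(1.3,.15)),([.48,-.22,.33],ori(.85,0)),([.47,-.2,.33],ori(.4,0)),([.46,-.2,.33],ori(PY+.05,0))]
plan(*w[0])
for i in range(1,5): plan(*w[i],*w[i-1])
E
```

```text
time: 23.58
position: [0.5113, -0.3017, 0.1876]
orientation: [0.383, -0.562, 0.661, 0.317]
wrist_force: [0.4, 0.3, -0.4]
finger_gap: 0.086
grasp_force: 0.0
[-0.8   0.78  0.71 -0.91 -2.06  0.43]
trans [-0.1382, 0.0383, -0.1722] rot [-0.0104, 0.881, 0.0222] rows>= 2.4
trans [-0.2403, 0.0833, -0.0173] rot [0.0739, 0.8992, 0.1877] rows>= 2.5
trans [-0.0781, -0.004, 0.0118] rot [0.0675, 0.2949, 0.8983] rows>= 2.5
trans [-0.0211, 0.0518, 0.0] rot [0.0, 0.0, 0.9] rows>= 2.4
trans [0.023, 0.0097, 0.0] rot [0.0, 0.0, 1.04] rows>= 2.8
```

```bash
python3 -m creep '{"translation":[[-0.138,0.038,-0.172],[-0.138,0.038,-0.172],[-0.138,0.038,-0.172],[-0.138,0.038,-0.172],[-0.138,0.038,-0.172]],"rot":[[-0.01,0.3,0.02],[-0.01,0.6,0.02],[-0.01,0.88,0.02],[-0.01,0.88,0.02],[-0.01,0.88,0.02]],"gripper":[0,0,0,0,0]}'
python3 - <<'E'
from h import *
w=[([.5,-.28,.28],ori(1.4,.15)),([.5243,-.2306,.15],ori(1.4,0))]
plan(*w[0]); plan(*w[1],*w[0])
E
```

```text
time: 24.2
position: [0.4896, -0.3289, 0.2633]
orientation: [0.227, -0.613, 0.73, 0.198]
wrist_force: [-0.4, -0.1, -1.1]
finger_gap: 0.0853
grasp_force: 0.0
trans [-0.1264, -0.0044, 0.0374] rot [0.0208, 0.9217, -0.0078] rows>= 2.5
trans [-0.082, -0.0389, 0.3411] rot [0.0, 0.3, 0.0] rows>= 2.3
```

```bash
python3 -m creep '{"translation":[[-0.126,-0.004,0.037],[-0.126,-0.004,0.037],[-0.126,-0.004,0.037],[-0.126,-0.004,0.037],[-0.126,-0.004,0.037]],"rot":[[0.007,0.3,0],[0.014,0.6,0],[0.02,0.92,-0.008],[0.02,0.92,-0.008],[0.02,0.92,-0.008]],"gripper":[0,0,0,0,0]}'
python3 - <<'E'
from h import *
s=get_state(); w=cap("wrist"); cv2.imwrite("pics/v3.png",w["pixels"][...,::-1]); np.save("w3.npy",w,allow_pickle=True)
hs=cv2.cvtColor(w["pixels"],cv2.COLOR_RGB2GRAY)
D=mod([.5243,-.2306,.057],1.4,np.pi)
for z in (0,.032):
    print(z,proj(w,[(D@[x,y,z,1])[:3] for x,y in((-.055,-.026),(-.055,.026),(.055,.026),(.055,-.026))]).round(0).tolist())
q=proj(w,[(D@[0,0,0,1])[:3]])[0].astype(int); print(q); x,y=q
print(hs[y,x-70:x+70:3].tolist()); print(hs[y-70:y+70:3,x].tolist())
plan([.5243,-.2306,.15],ori(1.4,0))
E
```

```text
time: 24.82
position: [0.4998, -0.2805, 0.2791]
orientation: [0.057, -0.642, 0.763, 0.049]
wrist_force: [-0.1, 0.6, 0.1]
finger_gap: 0.0854
grasp_force: 0.0
0 [[260.0, 136.0], [221.0, 136.0], [225.0, 208.0], [260.0, 208.0]]
0.032 [[260.0, 130.0], [223.0, 130.0], [227.0, 198.0], [259.0, 198.0]]
[241 174]
[167, 190, 188, 187, 212, 213, 213, 211, 210, 210, 210, 209, 208, 208, 208, 208, 207, 181, 238, 236, 237, 93, 100, 102, 103, 102, 100, 229, 236, 236, 145, 125, 202, 203, 202, 202, 203, 203, 203, 204, 204, 203, 203, 203, 203, 203, 202]
[86, 62, 221, 216, 217, 215, 216, 185, 78, 88, 85, 228, 235, 235, 235, 235, 236, 235, 105, 105, 104, 103, 103, 103, 101, 101, 100, 98, 99, 93, 239, 236, 236, 233, 235, 176, 169, 169, 170, 120, 26, 24, 81, 78, 134, 147, 151]
trans [-0.0848, -0.0391, 0.3397] rot [0.0021, 0.301, -0.0034] rows>= 2.3
```

```bash
python3 -m creep '{"translation":[[-0.03,-0.013,0.11],[-0.06,-0.026,0.22],[-0.085,-0.039,0.34],[-0.085,-0.039,0.34],[-0.085,-0.039,0.34]],"rot":[[0,0.1,0],[0,0.2,0],[0.002,0.301,-0.003],[0.002,0.301,-0.003],[0.002,0.301,-0.003]],"gripper":[0,0,0,0,0]}'
python3 - <<'E'
from h import *
plan([.5243,-.2306,.044],ori(1.4,0)); print(get_state()["joint_pos"].round(2))
E
```

```text
time: 25.5
position: [0.5252, -0.2315, 0.1517]
orientation: [0.0, -0.644, 0.765, -0.002]
wrist_force: [-0.1, 0.7, 0.6]
finger_gap: 0.0852
grasp_force: 0.0
trans [-0.0023, 0.0034, 0.2692] rot [-0.006, -0.0043, -0.0001] rows>= 1.7
[-0.14  0.33  0.01  0.   -1.25 -0.03]
```

```bash
python3 -m creep '{"translation":[[-0.002,0.003,0.1],[-0.002,0.003,0.2],[-0.002,0.003,0.25],[-0.002,0.003,0.269],[-0.002,0.003,0.269],[-0.002,0.003,0.269],[-0.002,0.003,0.269],[-0.002,0.003,0.269],[-0.002,0.003,0.269]],"rot":[[-0.006,-0.004,0],[-0.006,-0.004,0],[-0.006,-0.004,0],[-0.006,-0.004,0],[-0.006,-0.004,0],[-0.006,-0.004,0],[-0.006,-0.004,0],[-0.006,-0.004,0],[-0.006,-0.004,0]],"gripper":[0,0,0,0,255,255,255,255,255]}' 60
python3 - <<'E'
from h import *
s=get_state(); X=np.linalg.inv(mod([.5243,-.2306,.057],1.4,np.pi))@mat(s["position"],rot(s["orientation"])); X[1,3]=0; np.save("X3.npy",X); print(X.round(4).tolist())
w=[([.51,-.24,.10],ori(.92,0)),([.51,-.24,.10],ori(.44,0)),([.51,-.24,.10],ori(-.02,0)),([.56,-.2,.08],ori(PY,0))]
plan(*w[0])
for i in range(1,4): plan(*w[i],*w[i-1])
E
```

```text
time: 26.62
position: [0.5251, -0.2299, 0.0456]
orientation: [0.0, -0.645, 0.764, -0.002]
wrist_force: [-1.4, -1.0, 6.0]
finger_gap: 0.05
grasp_force: 63.8
[[-1.0, -0.0023, -0.0013, 0.0008], [0.0023, -1.0, 0.0029, 0.0], [-0.0013, 0.0029, 1.0, 0.0114], [0.0, 0.0, 0.0, 1.0]]
trans [0.0314, 0.0327, -0.1361] rot [-0.0063, -0.0011, 0.9646] rows>= 2.6
trans [0.0, 0.0, 0.0] rot [0.0, 0.0, 0.96] rows>= 2.6
trans [0.0, 0.0, 0.0] rot [0.0, 0.0, 0.92] rows>= 2.5
trans [-0.123, 0.1025, 0.05] rot [0.0, 0.0, 0.3] rows>= 1.1
```

```bash
python3 -m creep '{"translation":[[0,0,-0.04],[0.01,0.01,-0.09],[0.031,0.033,-0.136],[0.031,0.033,-0.136],[0.031,0.033,-0.136],[0.031,0.033,-0.136]],"rot":[[0,0,0],[0,0,0.2],[-0.003,0,0.5],[-0.006,0,0.8],[-0.006,-0.001,0.965],[-0.006,-0.001,0.965]],"gripper":[255,255,255,255,255,255]}'
python3 -m creep '{"translation":[[0,0,0],[0,0,0],[0,0,0],[0,0,0],[0,0,0]],"rot":[[0,0,0.32],[0,0,0.64],[0,0,0.96],[0,0,0.96],[0,0,0.96]],"gripper":[255,255,255,255,255]}'
python3 -m creep '{"translation":[[0,0,0],[0,0,0],[0,0,0],[0,0,0],[0,0,0]],"rot":[[0,0,0.3],[0,0,0.6],[0,0,0.92],[0,0,0.92],[0,0,0.92]],"gripper":[255,255,255,255,255]}'
python3 - <<'E'
from h import *
s=get_state(); print(s["joint_pos"].round(2)); X=np.load("X3.npy")
for x,y,z in((.040,.045,.067),(.040,.045,.059)):
    T=mod([*plate(x,y),z],PY,np.pi)@X; print(T[:3,3]); plan(T[:3,3],R.from_matrix(T[:3,:3]))
E
```

```text
time: 27.38
position: [0.5088, -0.2391, 0.0984]
orientation: [-0.001, -0.444, 0.896, 0.001]
wrist_force: [0.6, 0.1, -4.5]
finger_gap: 0.05
grasp_force: 63.4
time: 28.0
position: [0.5089, -0.2392, 0.0981]
orientation: [-0.001, -0.22, 0.976, 0.001]
wrist_force: [-0.1, 0.1, -3.4]
finger_gap: 0.05
grasp_force: 63.4
time: 28.62
position: [0.5089, -0.2393, 0.098]
orientation: [-0.001, 0.008, 1.0, 0.001]
wrist_force: [0.4, -0.2, -4.2]
finger_gap: 0.0502
grasp_force: 63.4
[-0.16  0.36 -0.1  -0.   -1.12 -1.42]
[ 0.57409074 -0.183235    0.055572  ]
trans [-0.1608, 0.1426, 0.1059] rot [0.0078, -0.003, 0.3026] rows>= 1.5
[ 0.57409074 -0.183235    0.047572  ]
trans [-0.1609, 0.1426, 0.1259] rot [0.0078, -0.003, 0.3026] rows>= 1.6
```

```bash
python3 -m creep '{"translation":[[-0.05,0.05,0],[-0.1,0.1,0.02],[-0.161,0.143,0.06],[-0.161,0.143,0.106],[-0.161,0.143,0.118],[-0.161,0.143,0.126],[-0.161,0.143,0.126]],"rot":[[0.008,-0.003,0.15],[0.008,-0.003,0.303],[0.008,-0.003,0.303],[0.008,-0.003,0.303],[0.008,-0.003,0.303],[0.008,-0.003,0.303],[0.008,-0.003,0.303]],"gripper":[255,255,255,255,255,255,255]}'
python3 - <<'E'
from h import *
s=get_state(); M=mat(s["position"],rot(s["orientation"]))@np.linalg.inv(np.load("X3.npy")); d=M[:2,3]-CORN; print("corner frame",d@UP,d@VP,M[2,3],np.degrees(rot(s["orientation"]).as_euler('zyx')))
w=cap("wrist"); np.save("w4.npy",w,allow_pickle=True); cv2.imwrite("pics/v4.png",w["pixels"][...,::-1])
X=np.load("X3.npy"); T=mod([*plate(.056,.045),.0575],PY,np.pi)@X; plan(T[:3,3],R.from_matrix(T[:3,:3]))
E
```

```text
time: 29.5
position: [0.5745, -0.1838, 0.0481]
orientation: [-0.0, 0.086, 0.996, -0.002]
wrist_force: [-0.6, 0.9, -4.0]
finger_gap: 0.0499
grasp_force: 63.4
corner frame -0.07053443658071759 -0.041440545894542664 0.059543412272301866 [-1.70154215e+02 -5.31765028e-02  1.79827814e+02]
trans [-0.0384, 0.0011, 0.0056] rot [-0.0003, 0.0026, -0.0086] rows>= 0.2
```

```bash
python3 -m creep '{"translation":[[0,0,0.004],[-0.012,0,0.004],[-0.024,0,0.004],[-0.032,0,0.004],[-0.032,0,0.004]],"rot":[[0,0,-0.009],[0,0,-0.009],[0,0,-0.009],[0,0,-0.009],[0,0,-0.009]],"gripper":[255,255,255,255,255]}'
python3 -m creep '{"translation":[[-0.003,0,0],[-0.005,0,0],[-0.007,0,0],[-0.007,0,0]],"rot":[[0,0,0],[0,0,0],[0,0,0],[0,0,0]],"gripper":[255,255,255,255]}'
```

```text
time: 30.18
position: [0.5873, -0.1856, 0.0458]
orientation: [-0.001, 0.084, 0.996, -0.001]
wrist_force: [-0.5, 0.2, -3.1]
finger_gap: 0.05
grasp_force: 63.5
time: 30.68
position: [0.5898, -0.1861, 0.0459]
orientation: [-0.001, 0.084, 0.996, -0.001]
wrist_force: [-1.0, -0.7, -3.7]
finger_gap: 0.0503
grasp_force: 63.5
```

```bash
python3 -m creep '{"translation":[[-0.003,0,0],[-0.003,0,0],[-0.003,0,0]],"rot":[[0,0,0],[0,0,0],[0,0,0]],"gripper":[255,255,255]}'
python3 -m creep '{"translation":[[-0.003,0,0],[-0.003,0,0],[-0.003,0,0]],"rot":[[0,0,0],[0,0,0],[0,0,0]],"gripper":[255,255,255]}'
```

```text
time: 31.05
position: [0.5909, -0.1862, 0.0459]
orientation: [-0.001, 0.084, 0.996, -0.001]
wrist_force: [-0.3, 0.3, -3.6]
finger_gap: 0.0502
grasp_force: 63.5
time: 31.42
position: [0.5921, -0.1865, 0.0459]
orientation: [-0.001, 0.084, 0.996, -0.001]
wrist_force: [-0.8, -0.8, -3.1]
finger_gap: 0.0504
grasp_force: 63.5
```

```bash
python3 -m creep '{"translation":[[-0.003,0,0],[-0.003,0,0],[-0.003,0,0]],"rot":[[0,0,0],[0,0,0],[0,0,0]],"gripper":[255,255,255]}'
python3 -m creep '{"translation":[[-0.003,0,0],[-0.003,0,0],[-0.003,0,0]],"rot":[[0,0,0],[0,0,0],[0,0,0]],"gripper":[255,255,255]}'
python3 - <<'E'
from h import *
s=get_state(); w=cap("wrist"); cv2.imwrite("pics/v5.png",w["pixels"][...,::-1]); g=cv2.cvtColor(w["pixels"],cv2.COLOR_RGB2GRAY)
M=mat(s["position"],rot(s["orientation"]))@np.linalg.inv(np.load("X3.npy")); print(M[:3,3])
c=proj(w,[(M@[-.055,0,0,1])[:3],[*CORN-.026*VP-.015*VP,.043],[*CORN-.041*VP+.014*UP,.043]]); print(c); 
x=int(c[0,0]); 
for xx in (x-25,x,x+25): print(g[int(c[0,1])-20:int(c[0,1])+40,xx].tolist())
E
```

```text
time: 31.8
position: [0.5931, -0.1867, 0.0458]
orientation: [-0.001, 0.084, 0.996, -0.001]
wrist_force: [-0.9, -1.1, -3.8]
finger_gap: 0.05
grasp_force: 63.5
time: 32.17
position: [0.5932, -0.1867, 0.0457]
orientation: [-0.002, 0.084, 0.996, -0.001]
wrist_force: [-5.4, 1.5, -0.9]
finger_gap: 0.0497
grasp_force: 63.8
[ 0.5924085  -0.18656872  0.05711768]
[[251.46377137 147.28091399]
 [251.80667109 307.51236435]
 [251.78366418 324.85137902]]
[133, 134, 134, 135, 134, 134, 134, 133, 134, 134, 134, 127, 117, 114, 107, 124, 117, 105, 101, 149, 187, 204, 208, 207, 206, 206, 206, 206, 206, 206, 207, 208, 212, 174, 97, 63, 69, 71, 72, 72, 72, 72, 71, 72, 72, 71, 69, 64, 103, 171, 202, 207, 206, 205, 205, 205, 204, 204, 205, 204]
[130, 130, 130, 129, 130, 129, 130, 130, 130, 130, 130, 128, 117, 114, 111, 122, 115, 105, 99, 137, 174, 200, 205, 203, 203, 202, 203, 203, 203, 203, 203, 203, 203, 202, 203, 204, 203, 203, 204, 204, 203, 203, 203, 203, 203, 203, 201, 202, 202, 202, 202, 201, 201, 201, 202, 202, 202, 203, 201, 202]
[134, 134, 133, 133, 133, 133, 133, 132, 132, 132, 132, 134, 120, 113, 105, 113, 110, 105, 104, 120, 165, 199, 206, 205, 205, 205, 205, 204, 204, 205, 204, 205, 205, 203, 204, 203, 204, 204, 204, 204, 205, 204, 205, 205, 204, 204, 204, 204, 204, 203, 204, 203, 204, 204, 204, 204, 204, 204, 205, 206]
```

```bash
python3 -m creep '{"translation":[[0.001,0.012,0],[0.001,0.022,0],[0.001,0.028,0],[0.001,0.028,0]],"rot":[[0,0,0],[0,0,0],[0,0,0],[0,0,0]],"gripper":[255,255,255,255]}'
python3 -m creep '{"translation":[[0,0.003,0],[0,0.003,0],[0,0.003,0]],"rot":[[0,0,0],[0,0,0],[0,0,0]],"gripper":[255,255,255]}'
python3 -m creep '{"translation":[[0,0.003,0],[0,0.003,0],[0,0.003,0]],"rot":[[0,0,0],[0,0,0],[0,0,0]],"gripper":[255,255,255]}'
```

```text
time: 32.72
position: [0.595, -0.176, 0.0457]
orientation: [-0.002, 0.084, 0.996, -0.002]
wrist_force: [-4.5, -2.9, -1.3]
finger_gap: 0.0499
grasp_force: 63.7
time: 33.1
position: [0.5952, -0.175, 0.0457]
orientation: [-0.002, 0.084, 0.996, -0.002]
wrist_force: [-5.5, -2.3, -1.0]
finger_gap: 0.0506
grasp_force: 63.7
time: 33.48
position: [0.5954, -0.1739, 0.0457]
orientation: [-0.002, 0.084, 0.996, -0.002]
wrist_force: [-4.2, -2.9, -1.3]
finger_gap: 0.0501
grasp_force: 63.7
```

```bash
python3 -m creep '{"translation":[[0,0.003,0],[0,0.003,0],[0,0.003,0]],"rot":[[0,0,0],[0,0,0],[0,0,0]],"gripper":[255,255,255]}'
python3 -m creep '{"translation":[[0,0.003,0],[0,0.003,0],[0,0.003,0]],"rot":[[0,0,0],[0,0,0],[0,0,0]],"gripper":[255,255,255]}'
python3 -m creep '{"translation":[[0,0.003,0],[0,0.003,0],[0,0.003,0]],"rot":[[0,0,0],[0,0,0],[0,0,0]],"gripper":[255,255,255]}'
```

```text
time: 33.85
position: [0.5956, -0.1727, 0.0457]
orientation: [-0.002, 0.084, 0.996, -0.002]
wrist_force: [-3.4, -2.7, -1.7]
finger_gap: 0.0503
grasp_force: 63.7
time: 34.22
position: [0.5958, -0.1715, 0.0457]
orientation: [-0.002, 0.084, 0.996, -0.002]
wrist_force: [-4.2, -3.0, -1.9]
finger_gap: 0.0497
grasp_force: 63.7
time: 34.6
position: [0.596, -0.1704, 0.0457]
orientation: [-0.002, 0.084, 0.996, -0.002]
wrist_force: [-5.1, -1.9, -1.7]
finger_gap: 0.0498
grasp_force: 63.7
```

```bash
python3 -m creep '{"translation":[[0,0.003,0],[0,0.003,0],[0,0.003,0]],"rot":[[0,0,0],[0,0,0],[0,0,0]],"gripper":[255,255,255]}'
python3 -m creep '{"translation":[[0,0.003,0],[0,0.003,0],[0,0.003,0]],"rot":[[0,0,0],[0,0,0],[0,0,0]],"gripper":[255,255,255]}'
python3 - <<'E'
from h import *
s=get_state(); d=s["position"][:2]-CORN; print(d@UP,d@VP)
w=cap("wrist"); g=cv2.cvtColor(w["pixels"],cv2.COLOR_RGB2GRAY); cv2.imwrite("pics/v6.png",w["pixels"][...,::-1])
for b in ([0,0],[-.055,0],[-.1,0]):
    xy=CORN+b[0]*UP; i=proj(w,[[*xy,.043],[*(xy+.014*VP),.043],[*(xy-.005*VP),.057]]); print(i.round(1).tolist()); 
    y,x=int(i[0,1]),int(i[0,0]); 
    if 0<y<384: print(x-20,g[y,x-20:x+25].tolist())
E
```

```text
time: 34.98
position: [0.5962, -0.1696, 0.0458]
orientation: [-0.002, 0.084, 0.996, -0.002]
wrist_force: [-3.1, -2.4, -1.9]
finger_gap: 0.05
grasp_force: 63.7
time: 35.35
position: [0.5962, -0.1694, 0.0458]
orientation: [-0.002, 0.083, 0.997, -0.003]
wrist_force: [-4.5, -7.5, -2.9]
finger_gap: 0.05
grasp_force: 63.6
-0.05070632640917656 -0.023643415164700286
[[287.7, 307.5], [309.2, 307.6], [282.1, 323.9]]
267 [246, 246, 246, 246, 246, 248, 249, 248, 247, 249, 253, 230, 211, 195, 182, 181, 225, 234, 249, 253, 250, 249, 248, 247, 247, 246, 246, 250, 252, 170, 80, 91, 93, 93, 91, 92, 92, 92, 93, 93, 96, 56, 18, 16, 21]
[[291.5, 230.8], [315.1, 230.9], [285.6, 242.1]]
271 [63, 63, 64, 65, 63, 59, 112, 179, 193, 191, 191, 191, 191, 192, 193, 195, 195, 195, 192, 192, 192, 192, 194, 193, 191, 191, 191, 192, 194, 192, 126, 61, 73, 80, 80, 79, 80, 80, 79, 77, 107, 131, 135, 134, 120]
[[295.2, 155.5], [320.9, 155.6], [289.1, 160.4]]
275 [198, 198, 201, 208, 210, 206, 199, 196, 195, 195, 196, 197, 198, 200, 200, 200, 200, 200, 200, 199, 197, 197, 197, 198, 197, 194, 195, 198, 199, 201, 196, 150, 86, 63, 65, 67, 66, 66, 65, 65, 65, 65, 65, 63, 66]
```

Both contacts are felt: against the end rail (-5 N) and now the side rail (-7.5 N, stalled). I let go and rise to check.

```bash
python3 -m creep '{"translation":[[0,0,0.001],[0,0,0.001],[0,0,0.001],[0,0,0.001],[0,0,-0.05],[0,0,-0.2],[0.1,-0.04,-0.35],[0.1,-0.04,-0.5],[0.1,-0.04,-0.5]],"rot":[[0,0,0],[0,0,0],[0,0,0],[0,0,0],[0,0,0],[0,0,0],[0,0,0],[0,0,0],[0,0,0]],"gripper":[120,0,0,0,0,0,0,0,0]}'
python3 - <<'E'
from h import *
w=cap("wrist"); np.save("w7.npy",w,allow_pickle=True); cv2.imwrite("pics/v7.png",w["pixels"][...,::-1]); g=cv2.cvtColor(w["pixels"],cv2.COLOR_RGB2GRAY)
H=mod([*(CORN-.055*UP-.026*VP),.057],PY,np.pi)
print(proj(w,[(H@[x,y,0,1])[:3] for x,y in((-.055,-.026),(-.055,.026),(.055,.026),(.055,-.026))]).round(1).tolist())
for b in (-.03,-.08,-.15):
    xy=CORN+b*UP; i=proj(w,[[*(xy-.026*VP),.057],[*xy,.043],[*(xy+.014*VP),.043]]); y=int(i[1,1]);x=int(i[1,0]); print("row",y,i.round(1).tolist(),x-20,g[y,x-20:x+24].tolist())
for b in (-.015,-.035,-.08,-.12):
    xy=CORN+b*VP; i=proj(w,[[*xy,.043],[*(xy+.014*UP),.043]]); y=int(i[0,1]);x=int(i[0,0]); print("col",x,i.round(1).tolist(),y-22,g[y-22:y+25,x].tolist())
E
```

```text
time: 36.52
position: [0.5576, -0.1767, 0.2525]
orientation: [0.005, 0.084, 0.996, -0.002]
wrist_force: [-0.7, 0.7, -1.1]
finger_gap: 0.0851
grasp_force: 0.0
[[282.7, 147.5], [241.0, 147.4], [241.9, 227.4], [279.8, 227.5]]
row 203 [[261.1, 207.1], [279.6, 203.4], [289.7, 203.5]] 259 [90, 90, 91, 91, 92, 92, 91, 93, 93, 93, 91, 90, 92, 88, 119, 216, 233, 230, 230, 230, 230, 230, 231, 237, 166, 91, 92, 94, 94, 93, 94, 94, 92, 109, 128, 132, 131, 130, 129, 130, 130, 130, 131, 130]
row 168 [[261.6, 170.8], [280.8, 168.3], [291.3, 168.3]] 260 [231, 231, 231, 231, 231, 231, 231, 231, 231, 231, 231, 230, 231, 230, 230, 230, 230, 230, 229, 230, 230, 230, 230, 232, 226, 154, 107, 111, 112, 111, 112, 112, 112, 110, 130, 147, 149, 148, 149, 147, 146, 146, 144, 144]
row 113 [[262.3, 114.3], [282.7, 113.8], [293.9, 113.9]] 262 [119, 117, 118, 119, 120, 119, 117, 114, 118, 187, 208, 206, 206, 208, 207, 205, 206, 209, 208, 186, 149, 124, 82, 36, 92, 111, 110, 109, 109, 109, 109, 109, 109, 107, 105, 138, 153, 156, 157, 155, 154, 155, 153, 154]
col 268 [[268.3, 223.1], [268.1, 232.0]] 201 [94, 92, 93
[... 323 characters left out ...]
29, 229, 229, 230, 232, 215, 171, 130, 114, 154, 207, 229, 231, 231, 224, 186, 171, 145, 98, 94, 123, 131, 130, 130, 131, 130, 130, 130, 130, 131, 131, 130, 130, 130]
col 222 [[222.6, 223.0], [223.0, 231.8]] 200 [169, 170, 169, 170, 171, 170, 170, 170, 171, 171, 170, 171, 171, 171, 172, 174, 166, 115, 103, 85, 40, 26, 28, 24, 47, 86, 96, 93, 93, 92, 92, 92, 90, 114, 144, 152, 151, 151, 151, 152, 152, 152, 152, 154, 153, 154, 154]
col 194 [[194.6, 222.9], [195.2, 231.7]] 200 [194, 194, 194, 193, 194, 194, 193, 194, 194, 194, 195, 195, 194, 195, 195, 198, 175, 127, 106, 77, 36, 26, 26, 25, 55, 85, 92, 90, 90, 90, 89, 89, 86, 116, 145, 150, 149, 148, 147, 146, 145, 144, 144, 145, 146, 148, 147]
```

The module's edges coincide with both rails to within about half a pixel (about 0.5 mm), so I hand in.

```bash
python3 -c "
from workcell import job
print(job.sign_off())"
```

```text
the job is handed in; nothing more can be done
None
```

The module lies face down in the corner of the two rails, let go, with its long side and end within about 0.5 mm of the rails by my last wrist picture; I handed the job in at about 36.5 s, and the sign-off returned no verdict.

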